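Unstack the power-supply parts into their kit trays

ROBOT

A 7-joint arm with a two-finger parallel gripper is mounted at the origin on the work surface. World frame = base frame: x ahead of the robot, y to its left, z up, the work surface at z = 0. Lengths are in m, angles in rad, forces in N, time in s.
With the tool pointing down it reaches from about 0.4 to 0.85 m from the base axis. Payload 4.5 kg.
Tool frame: the origin (TCP) lies midway between the tips of the shut fingers; the grasp point (between the pads) lies 19 mm behind it; z points along the fingers, y is the direction in which the jaws open and shut (so a half turn about z gives the same grasp; the last joint's range is limited). The gripper opens to 88 mm and grips with 3 to 60 N. Pads are 18 mm wide; open, the fingers measure 123 mm over their backs; the gripper's body (75 mm by 187 mm) begins 45 mm behind the grasp point.
Start: joints at [-1.144, 0.689, -0.195, 1.565, 0.157, 0.902, -0.215], TCP at [0.239, 0.577, 0.239] pointing down, gripper open.
Joint ranges: [-3.01, 3.01], [-0.46, 2.08], [-1.47, 1.51], [0.13, 2.56], [-1, 4.14], [0.04, 2.09], [-2.66, 2.66]. Speed limits (rad/s): [2.57, 2.57, 3.14, 3.14, 3.14, 3.14, 3.14].

INTERFACE

Orientations are given as a unit quaternion [x, y, z, w].
In Python, from plant import r, viewer gives the robot as it stands.
- The arm moves only by the tool play_rows, never from a script. Its argument "commands" is a list of rows, each an object with "delta_rot": the turn, a rotation vector about the tool's x, y, z normalised to -1 to 1, where 1 is pi rad, a list of three; "travel": the shift along the tool's x, y, z normalised to -1 to 1, where 1 is 15 cm, a list of three; "gripper": the opening, from -1 (shut) to 1 (fully open). In form: [{"delta_rot": [wx, wy, wz], "travel": [x, y, z], "gripper": gripper}, ...]. A call has 1 to 12 rows; each row is the pose to reach, as a shift and turn from the pose commanded when the call began, along the tool's axes at that moment, turning the shorter way round; what a row does not reach only later rows make up. A row lasts 1/8 s, in which the tool goes at most 62.5 mm and 10.7 degrees, less where a joint would pass 70% of its speed; a pose out of reach is approached as far as the arm can. A call with a number of a shift or a turn outside -1 to 1 is refused whole. A call with a gripper value outside its range is refused whole. The fingers move at their own pace and stop on an object; "force" is the grip in N (left out, the last holds). Time passes only in rows, so rows that repeat a pose let the fingers close. It gives the time, the measured TCP pose, the force and the opening at its end, in the units of the state.
- r.get_state(): the state, without advancing time (a new reading comes with each control period).
- viewer.snapshot(name): name is "side" or "top" or "wrist"; returns a dict with "color" (400x640x3 uint8, red, green, blue), "z_map" (400x640 float32, m along the optical axis (not along the pixel's ray), 0 where there is no reading), "fx", "fy", "cx", "cy" (pixels), "origin" and "attitude" of the camera in the world. Camera axes: x right, y up, looking along -z (the intrinsics and any distortion apply to the point x, -y, -z); pixel columns grow to the right and rows downward; lengths in m; the calibration is good to about 2 mm. The wrist camera is an equidistant fisheye: a pixel r from the principal point sees the ray r / f radians off the axis. A picture is of the moment at which its call begins.
- r.finish_job(): hands the job in, once; it reports no verdict.
Trained networks look in the newest picture that a camera, given by its name, has taken for a name from the list of things; names that differ only in an ending like _2 or _b are one class to them, and where a whole thing is asked for, a point or a joint stands for the part that bears it (a point fixed in the world has none). Each returns a list of dicts, best first, with "conf" (0 to 1); they miss things now and then, are a little off and sometimes report something else, mostly with a low value. They report only what shows in the picture. A call takes as long as a camera call. They do not tell look-alikes from the thing itself.
- viewer.outline_of(camera, label): "pixels" (400x640 bool, what is visible of it) and "at" ([column, row] in pixels, amid what is visible of it).
- viewer.pinpoint(camera, label): "at" ([column, row] in pixels: a listed point, or the origin of a listed thing).
The state is a dict: "clock": time; "q": joint angles; "qd": joint speeds; "joint_torque": joint torques, N m; "tool_pos": TCP position; "eef_rot": TCP orientation; "contact_force": force on the tool from outside, world axes, zero at the start; "moment": the same for the moment, N m; "opening": opening from 0.0 (shut) to 1.0 (fully open).
Only numpy, scipy, OpenCV 4.12 (cv2) and the standard library are available. Lean on these libraries where they do the work, as an engineer would, in place of code of your own. Each camera call takes 0.05 s, during which the arm holds its last target. There are 200 camera calls.

TASK

The parts of a power-supply kit stand in two stacks on the soldering bench. Take the stacks apart and set each of the five parts upright in the tray of its own outline: aluminium box in the long tray, heatsink in the square one, toroid in the large round one, transformer block in the small rectangular one and capacitor can in the small round one. Set the parts down without dropping them; each must lie flat on its tray's floor, inside the rim.

Things in the scene. Friction and masses are not known exactly. Their poses are not given: they have to be found in the camera images.
- box_mid (a point): Plain die-cast aluminium box, closed, with a dark screw in each corner of its flat top: 96 mm long (x), 56 mm wide (y), 30 mm high. The point is the centre of the part, half-way up; z up. About 0.2 kg. It starts on the table at the bottom of one of two stacks.
- heatsink_mid (a point): Square steel-grey heatsink with nine upright fins (dark gaps between them) that run along x: 64 x 64 mm, 30 mm high; it can be gripped across either pair of sides. The point is the centre of the part, half-way up; z up. About 0.15 kg. It starts on the table at the bottom of the other stack.
- toroid_mid (a point): Toroidal coil, a flat copper-wound disc with a black centre: 46 mm in diameter, 26 mm high. The point is the centre of the part, half-way up; z up. About 0.25 kg. It starts on top of either the box or the heatsink, and the can stands on it.
- block_mid (a point): Moulded black transformer block with a plain pale label on top: 60 mm long (x), 32 mm wide (y), 24 mm high. The point is the centre of the part, half-way up; z up. About 0.15 kg. It starts on top of the other one of box and heatsink.
- can_mid (a point): Upright capacitor can, a grey cylinder with an aluminium top marked with a cross: 26 mm in diameter, 32 mm high. The point is the centre of the part, half-way up; z up. About 0.04 kg. It starts on top of the toroid.
- tray_long_floor (a point): The long rectangular kit tray (for the aluminium box): outside 122 mm (x) by 82 mm (y), inside 116 by 76 mm. The point is the centre of the tray's floor, 3 mm above the table; z up. Fixed; it has a light rim 3 mm wide whose top is 8 mm above the table (5 mm above the tray floor), and its inside is 20 mm longer and wider than its part (10 mm of room on each side). 
- tray_square_floor (a point): The square kit tray (for the heatsink): outside 90 by 90 mm, inside 84 by 84 mm. The point is the centre of the tray's floor, 3 mm above the table; z up. Fixed; it has a light rim 3 mm wide whose top is 8 mm above the table (5 mm above the tray floor), and its inside is 20 mm longer and wider than its part (10 mm of room on each side). 
- tray_round_floor (a point): The large round kit tray (for the toroid): outside 72 mm in diameter, inside 66 mm. The point is the centre of the tray's floor, 3 mm above the table; z up. Fixed; it has a light rim 3 mm wide whose top is 8 mm above the table (5 mm above the tray floor), and its inside is 20 mm longer and wider than its part (10 mm of room on each side). 
- tray_short_floor (a point): The small rectangular kit tray (for the transformer block): outside 86 mm (x) by 58 mm (y), inside 80 by 52 mm. The point is the centre of the tray's floor, 3 mm above the table; z up. Fixed; it has a light rim 3 mm wide whose top is 8 mm above the table (5 mm above the tray floor), and its inside is 20 mm longer and wider than its part (10 mm of room on each side). 
- tray_small_round_floor (a point): The small round kit tray (for the capacitor can): outside 52 mm in diameter, inside 46 mm. The point is the centre of the tray's floor, 3 mm above the table; z up. Fixed; it has a light rim 3 mm wide whose top is 8 mm above the table (5 mm above the tray floor), and its inside is 20 mm longer and wider than its part (10 mm of room on each side). 
There are look-alikes about, which are no part of the job. What is shaped like the part that bears tray_round_floor but blue, purple or red is not meant.

How it is judged:
At the end, for the whole second after the job is handed in: Each part is released, at rest and upright (within 0.04 rad) on the floor of its own tray: its centre within 15 mm horizontally of the tray's centre and no more than 2 mm above its height when seated flat on the floor (3 mm below at most) (horizontal distance between box_mid and tray_long_floor below 0.015 m and z of box_mid in the frame of tray_long_floor between 0.012 and 0.017 m and angle between each of box_mid, heatsink_mid, toroid_mid, block_mid, can_mid's own z axis and vertical below 0.04 rad and linear speed of each of box, heatsink, toroid, block, can below 0.02 m/s and angular speed of each of box, heatsink, toroid, block, can below 0.2 rad/s and horizontal distance between heatsink_mid and tray_square_floor below 0.015 m and z of heatsink_mid in the frame of tray_square_floor between 0.012 and 0.017 m and horizontal distance between toroid_mid and tray_round_floor below 0.015 m and z of toroid_mid in the frame of tray_round_floor between 0.01 and 0.015 m and horizontal distance between block_mid and tray_short_floor below 0.015 m and z of block_mid in the frame of tray_short_floor between 0.009 and 0.014 m and horizontal distance between can_mid and tray_small_round_floor below 0.015 m and z of can_mid in the frame of tray_small_round_floor between 0.013 and 0.018 m); the robot touches nothing.
It fails at once if the aluminium box is dropped (it moves faster than 0.7 m/s while out of the fingers, a fall of about 25 mm) (linear speed of box above 0.7 m/s and contact force between the fingers and box below 0.05 N).
It fails at once if the heatsink is dropped (it moves faster than 0.7 m/s while out of the fingers, a fall of about 25 mm) (linear speed of heatsink above 0.7 m/s and contact force between the fingers and heatsink below 0.05 N).
It fails at once if the toroid is dropped (it moves faster than 0.7 m/s while out of the fingers, a fall of about 25 mm) (linear speed of toroid above 0.7 m/s and contact force between the fingers and toroid below 0.05 N).
It fails at once if the transformer block is dropped (it moves faster than 0.7 m/s while out of the fingers, a fall of about 25 mm) (linear speed of block above 0.7 m/s and contact force between the fingers and block below 0.05 N).
It fails at once if the capacitor can is dropped (it moves faster than 0.7 m/s while out of the fingers, a fall of about 25 mm) (linear speed of can above 0.7 m/s and contact force between the fingers and can below 0.05 N).
It also fails if it takes over 134 s, if anything falls off the work surface, if the arm or the gripper's body presses on something with over 40 N, if the wrist force passes 120 N, or if a joint passes its speed limit or range.

## Working session

There is one attempt and no reset: what is moved stays moved. The work goes in short steps, Python scripts to look and compute and a tool call to move; the robot and the scene stay as the last step left them, time stands still between calls to the robot, and variables do not carry over. Pictures are saved under pics/ and viewed, about 12 in all and at most 16, crops included, and the job is handed in when it is done.

Besides the shell and the picture viewer there is one more tool, called after "Call:" in YAML: its name, and indented under it one key for each argument. play_rows: Moves the arm, as the interface text tells. Its arguments: {"type":"object","properties":{"commands":{"type":"array","items":{"type":"object","properties":{"delta_rot":{"type":"array","items":{"type":"number","minimum":-1,"maximum":1}},"travel":{"type":"array","items":{"type":"number","minimum":-1,"maximum":1}},"gripper":{"type":"number"}}}},"force":{"type":"number"}},"required":["commands"]}

```bash
ls; mkdir -p pics
cat > h.py <<'E'
from plant import r, viewer
import numpy as np, cv2
from scipy.spatial.transform import Rotation as R
def rot(s):
    a=np.array(s["attitude"],float)
    return a if a.shape==(3,3) else R.from_quat(a.ravel()).as_matrix()
def cloud(s):  # non-fisheye
    v,u=np.mgrid[0:400,0:640]; z=s["z_map"]
    p=np.stack([(u-s["cx"])/s["fx"]*z,-(v-s["cy"])/s["fy"]*z,-z],-1)
    return p@rot(s).T+np.array(s["origin"])
def ray_at(s,uv,h):
    d=rot(s)@np.array([(uv[0]-s["cx"])/s["fx"],-(uv[1]-s["cy"])/s["fy"],-1]); o=np.array(s["origin"])
    return o+d*(h-o[2])/d[2]
def save(n,im,k=1): cv2.imwrite("pics/"+n+".png",cv2.resize(im[...,::-1],None,fx=k,fy=k,interpolation=cv2.INTER_CUBIC))
PH=dict(box_mid=.015,heatsink_mid=.015,toroid_mid=.043,block_mid=.042,can_mid=.072,tray_long_floor=.003,tray_square_floor=.003,tray_round_floor=.003,tray_short_floor=.003,tray_small_round_floor=.003)
E
python3 - <<'E'
from h import *
st=r.get_state(); print({k:np.round(v,3) for k,v in st.items()})
for c in ("top","side"):
    s=viewer.snapshot(c); save(c+"0",s["color"],1.25)
    print(c,s["fx"],s["fy"],s["cx"],s["cy"],s["origin"],s["attitude"],[k for k in s])
    P=cloud(s)
    for n,h in PH.items():
        for d in viewer.pinpoint(c,n)[:4]:
            u,v=np.round(d["at"]).astype(int)
            if 0<=u<640 and 0<=v<400: print(c,n,round(d["conf"],2),(u,v),"plane",np.round(ray_at(s,d["at"],h),3),"depth",np.round(P[v,u],3))
E
```

```text
pics
{'clock': np.float64(0.0), 'q': array([-1.144,  0.69 , -0.195,  1.566,  0.157,  0.902, -0.215]), 'qd': array([-0.001,  0.   ,  0.001, -0.001, -0.   , -0.   ,  0.001]), 'joint_torque': array([-0.0000e+00, -5.2756e+01, -1.2670e+00, -1.5343e+01, -5.3000e-02,
        7.0000e-03,  0.0000e+00]), 'tool_pos': array([0.239, 0.577, 0.238]), 'eef_rot': array([ 0.195,  0.981, -0.001, -0.   ]), 'contact_force': array([-0.062,  0.068, -0.102]), 'moment': array([-0.013, -0.087,  0.017]), 'opening': np.float64(1.0)}
top 396.8263530732286 396.8263530732286 315.63262354991974 203.15176107662828 [ 3.90044450e-01 -3.66841896e-04  9.03683041e-01] [-0.05192659  0.04861532  0.71513869 -0.69535374] ['color', 'z_map', 'fx', 'fy', 'cx', 'cy', 'origin', 'attitude']
top box_mid 0.87 (np.int64(439), np.int64(158)) plane [ 0.614 -0.285  0.015] depth [ 0.604 -0.271  0.056]
top heatsink_mid 0.86 (np.int64(366), np.int64(232)) plane [ 0.448 -0.108  0.015] depth [ 0.446 -0.104  0.056]
top toroid_mid 0.79 (np.int64(444), np.int64(156)) plane [ 0.612 -0.286  0.043] depth [ 0.605 -0.279  0.066]
top block_mid 0.96 (
[... 2289 characters left out ...]
.264 0.002]
side tray_round_floor 0.92 (np.int64(289), np.int64(212)) plane [0.483 0.113 0.003] depth [0.483 0.113 0.003]
side tray_round_floor 0.79 (np.int64(347), np.int64(202)) plane [0.616 0.11  0.003] depth [0.618 0.111 0.002]
side tray_round_floor 0.68 (np.int64(334), np.int64(236)) plane [ 0.535 -0.006  0.003] depth [ 0.534 -0.008  0.004]
side tray_round_floor 0.6 (np.int64(281), np.int64(246)) plane [ 0.428 -0.002  0.003] depth [ 0.427 -0.001  0.002]
side tray_short_floor 0.64 (np.int64(313), np.int64(348)) plane [ 0.389 -0.267  0.003] depth [ 0.389 -0.266  0.002]
side tray_small_round_floor 0.54 (np.int64(394), np.int64(224)) plane [ 0.668 -0.008  0.003] depth [ 0.192 -0.757  0.542]
```

View pics/top0.png

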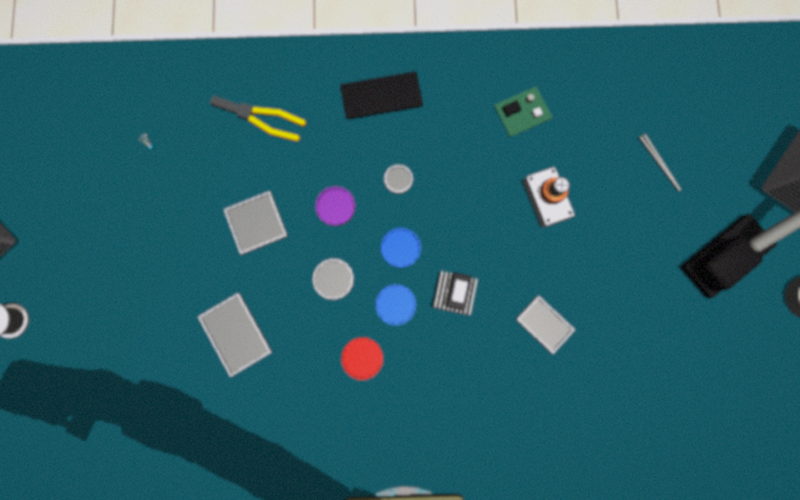

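View pics/side0.png

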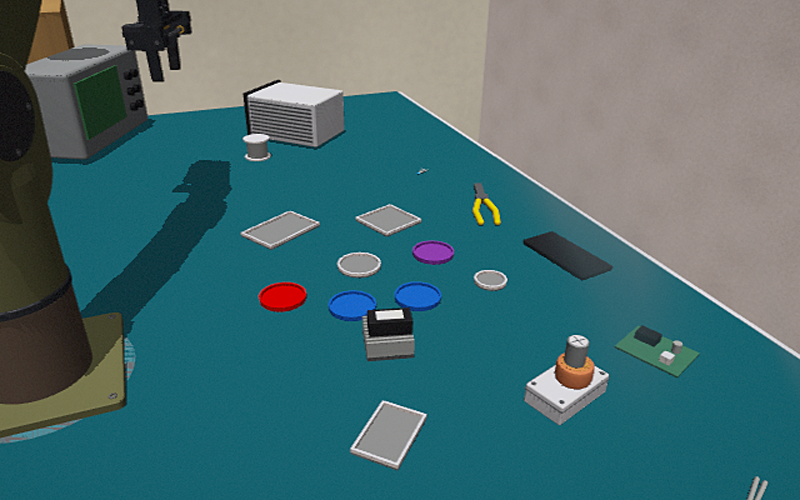

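Top view: the grey large round tray is at (333,279); red, purple and two blue trays are look-alikes. The can+toroid+box stack is at (550,195), block+heatsink at (457,292). The trays are long (234,335), square (255,222), short (546,325) and small round (398,178). The small grey cup at the far left and the PCB are distractors.

Run:
```python
from h import *
BANDS=dict(box_mid=(.022,.036),heatsink_mid=(.02,.036),toroid_mid=(.05,.062),block_mid=(.048,.06),can_mid=(.08,.095))
TOP=dict(box_mid=.03,heatsink_mid=.03,toroid_mid=.056,block_mid=.054,can_mid=.088)
for c in ("top","side"):
    s=viewer.snapshot(c); P=cloud(s)
    for n in PH:
        ds=viewer.outline_of(c,n)
        for d in ds[:4]:
            m=np.array(d["pixels"]); 
            if m.sum()<20: continue
            h=TOP.get(n,.006)
            v,u=np.nonzero(m)
            z=P[v,u,2]; ok=abs(z-h)<.007
            if n not in BANDS: ok=np.ones(len(u),bool)
            if ok.sum()<10: continue
            xy=np.array([ray_at(s,(a,b),h)[:2] for a,b in zip(u[ok],v[ok])],np.float32)
            (cx,cy),(w,l),a=cv2.minAreaRect(xy*1000)
            yaw=a if w>l else a+90
            print(c,n,round(d["conf"],2),m.sum(),ok.sum(),"rect",np.round([cx,cy],1),"size",np.round([max(w,l),min(w,l)],1),"longyaw",round((yaw+90)%180-90,1),"mean",np.round(xy.mean(0)*1000,1),"z",np.round(np.median(z),3))
    if c=="top":
        x=s["color"]; save("crops",np.hstack([cv2.resize(x[120:190,400:480],(400,350)),cv2.resize(x[205:275,330:410],(400,350))]))
```

```text
top box_mid 0.67 823 696 rect [ 612.2 -279.5] size [95.5 58.2] longyaw 17.7 mean [ 607.1 -277. ] z 0.03
top heatsink_mid 0.78 428 221 rect [ 442.2 -102. ] size [64.2 61.9] longyaw 75.9 mean [441.8 -97. ] z 0.025
top toroid_mid 0.77 191 150 rect [ 613.9 -275.9] size [43.8 32.2] longyaw 33.3 mean [ 613.4 -274.1] z 0.055
top block_mid 0.59 466 426 rect [ 444.3 -106. ] size [59.8 32.6] longyaw -14.5 mean [ 444. -106.] z 0.054
top can_mid 0.68 174 124 rect [ 615.6 -281.1] size [25.7 24. ] longyaw 88.3 mean [ 615.9 -281.3] z 0.087
top tray_long_floor 0.97 2019 2019 rect [381.4 293. ] size [122.9  84.7] longyaw 32.0 mean [380.8 292.6] z 0.004
top tray_square_floor 0.87 1507 1507 rect [584.4 258.7] size [93.2 90.9] longyaw 21.0 mean [584.4 258.7] z 0.004
top tray_round_floor 0.89 800 800 rect [427.1   2.7] size [69.9 69.5] longyaw 88.4 mean [427.2   3.9] z 0.004
top tray_round_floor 0.74 910 910 rect [332.7  65.3] size [73.4 69.6] longyaw 88.5 mean [332.7  65.9] z 0.004
top tray_round_floor 0.69 737 737 rect [611.4 110. ] size [71.4 69.7] longyaw -0.9 mean [611.1 109.8] z 0.004
top tray_roun
[... 1189 characters left out ...]
an [586.6 253.8] z 0.003
side tray_round_floor 0.88 496 496 rect [613.2 105.9] size [81.5 70.9] longyaw 66.8 mean [613.5 105.9] z 0.004
side tray_round_floor 0.77 741 741 rect [335.1  61.5] size [81.  74.5] longyaw 69.0 mean [335.3  61.7] z 0.003
side tray_round_floor 0.6 543 543 rect [479.4 112.8] size [79.5 70.5] longyaw 69.1 mean [479.4 111.9] z 0.004
side tray_round_floor 0.57 752 752 rect [427.6   3.5] size [82.7 73.1] longyaw 32.4 mean [428.    1.7] z 0.003
side tray_short_floor 0.63 1887 1887 rect [ 386.6 -265.5] size [91.5 60. ] longyaw 43.7 mean [ 385.4 -266.9] z 0.003
side tray_small_round_floor 0.6 344 344 rect [663.8 -10.4] size [62.8 51.2] longyaw 45.5 mean [663.4 -11.4] z 0.004
```

View pics/crops.png

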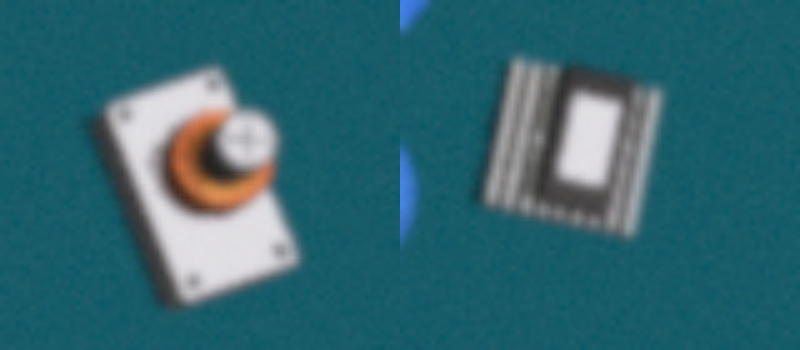

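The stacks match the description: can+toroid on box, block on heatsink. I will write a planning helper, then move.

```bash
cat >> h.py <<'E'
def yaw_of(q):
    y=R.from_quat(q).as_matrix()[:,1]; return np.degrees(np.arctan2(y[1],y[0]))
def plan(calls,start=None):
    """calls: list of lists of (x,y,z,yaw); prints tool-frame deltas (travel, rotz) from the start of each call"""
    st=r.get_state(); cur=start or (*st["tool_pos"],yaw_of(st["eef_rot"]))
    for c in calls:
        M=R.from_euler("z",cur[3]-90,degrees=True).as_matrix()@np.diag([-1.,1,-1])
        print("CALL from",np.round(cur,3))
        for w in c:
            t=M.T@(np.array(w[:3])-np.array(cur[:3]))/.15; dy=(w[3]-cur[3]+180)%360-180
            print("  t",np.round(t,3).tolist(),"rz",round(-dy/180,3), "" if abs(t).max()<=1 else "TOO FAR", "rows>=",max(int(np.ceil(np.linalg.norm(t)*.15/.0625)),int(np.ceil(abs(dy)/10.7))))
        cur=c[-1]
E
python3 - <<'E'
from h import *
st=r.get_state(); print(yaw_of(st["eef_rot"]), R.from_quat(st["eef_rot"]).as_matrix().round(3).tolist())
plan([[(.31,.44,.24,30)],[(.38,.31,.24,-5)],[(.48,.19,.24,-40)],[(.54,.06,.24,-72)],[(.57,-.08,.24,-72)],[(.61,-.2,.22,-72)]])
E
```

```text
67.4956345382876 [[-0.924, 0.383, 0.0], [0.383, 0.924, 0.0], [-0.0, 0.0, -1.0]]
CALL from [ 0.239  0.577  0.239 67.496]
  t [-0.787, -0.666, -0.008] rz 0.208  rows>= 4
CALL from [ 0.31  0.44  0.24 30.  ]
  t [-0.984, -0.029, 0.0] rz 0.194  rows>= 4
CALL from [ 0.38  0.31  0.24 -5.  ]
  t [-0.739, 0.734, 0.0] rz 0.194  rows>= 4
CALL from [  0.48   0.19   0.24 -40.  ]
  t [-0.407, 0.864, 0.0] rz 0.178  rows>= 3
CALL from [ 5.4e-01  6.0e-02  2.4e-01 -7.2e+01]
  t [-0.098, 0.949, 0.0] rz 0.0  rows>= 3
CALL from [  0.57  -0.08   0.24 -72.  ]
  t [0.006, 0.843, 0.133] rz 0.0  rows>= 3
```

Call:
play_rows:
  commands:
    - {"travel": [-0.4,-0.33,0],"delta_rot": [0,0,0.1],"gripper": 1}
    - {"travel": [-0.787,-0.666,0],"delta_rot": [0,0,0.208],"gripper": 1}
    - {"travel": [-0.787,-0.666,0],"delta_rot": [0,0,0.208],"gripper": 1}
    - {"travel": [-0.787,-0.666,0],"delta_rot": [0,0,0.208],"gripper": 1}
    - {"travel": [-0.787,-0.666,0],"delta_rot": [0,0,0.208],"gripper": 1}
  force: 25

```text
clock: 2.82
tool_pos: [0.3101, 0.44, 0.239]
eef_rot: [0.499, 0.866, 0.0, 0.0]
contact_force: [-0.2, 0.8, -0.4]
opening: 1.0
```

Call:
play_rows:
  commands:
    - {"travel": [-0.98,-0.03,0],"delta_rot": [0,0,0.194],"gripper": 1}
    - {"travel": [-0.98,-0.03,0],"delta_rot": [0,0,0.194],"gripper": 1}
    - {"travel": [-0.98,-0.03,0],"delta_rot": [0,0,0.194],"gripper": 1}
    - {"travel": [-0.98,-0.03,0],"delta_rot": [0,0,0.194],"gripper": 1}
    - {"travel": [-0.98,-0.03,0],"delta_rot": [0,0,0.194],"gripper": 1}

```text
clock: 3.45
tool_pos: [0.3789, 0.3125, 0.2387]
eef_rot: [0.734, 0.679, 0.0, -0.001]
contact_force: [0.4, 0.2, 0.6]
opening: 1.002
```

Run:
```python
from h import *
s=viewer.snapshot("wrist"); save("w1",s["color"],1.25); print(s["fx"],s["fy"],s["cx"],s["cy"],np.round(s["origin"],3),np.round(rot(s),2).tolist(),np.round(r.get_state()["tool_pos"],3),yaw_of(r.get_state()["eef_rot"]),r.get_state()["q"].round(2))
```

```text
309.70691628693146 309.70691628693146 318.04018683901865 197.2231566066057 [0.386 0.398 0.385] [[1.0, 0.07, 0.03], [-0.08, 0.94, 0.32], [-0.0, -0.32, 0.95]] [0.379 0.313 0.239] -4.492768911278649 [-0.87  0.52  0.13  1.97 -0.11  0.66 -0.74]
```

View pics/w1.png

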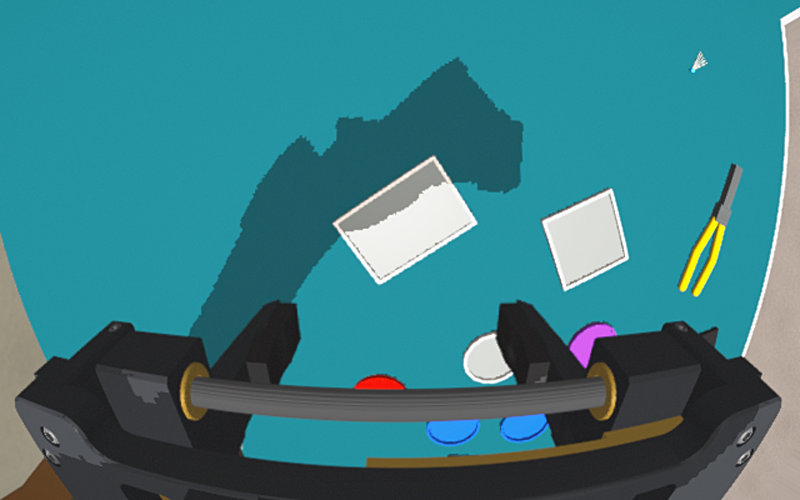

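Wrist view: the long tray is at (405,220), the square tray at (587,240) and the round grey tray at (487,357), partly behind the finger. I'll measure the trays from here with the fisheye model.

```bash
cat >> h.py <<'E'
def fish(s,uv,h):
    uv=np.atleast_2d(uv).astype(float); d=(uv-[s["cx"],s["cy"]])/s["fx"]; th=np.linalg.norm(d,axis=1)+1e-9
    k=np.sin(th)/th
    D=np.stack([d[:,0]*k,-d[:,1]*k,-np.cos(th)],-1)@rot(s).T; o=np.array(s["origin"])
    return (o+D*((h-o[2])/D[:,2])[:,None])[:,:2]*1000
def wmeas(names,top):
    s=viewer.snapshot("wrist")
    for n in names:
        for d in viewer.outline_of("wrist",n)[:3]:
            m=np.array(d["pixels"],np.uint8); 
            if m.sum()<50: continue
            cs,_=cv2.findContours(m,cv2.RETR_EXTERNAL,cv2.CHAIN_APPROX_NONE); c=max(cs,key=cv2.contourArea)[:,0]
            xy=fish(s,c,top[n]).astype(np.float32); (cx,cy),(w,l),a=cv2.minAreaRect(xy)
            (ex,ey),er=cv2.minEnclosingCircle(xy)
            yaw=a if w>l else a+90
            print(n,round(d["conf"],2),"px",np.round(d["at"]),"rect",np.round([cx,cy],1),"size",np.round([max(w,l),min(w,l)],1),"longyaw",round((yaw+90)%180-90,1),"circ",np.round([ex,ey,2*er],1))
        for d in viewer.pinpoint("wrist",n)[:3]: print("   pin",n,round(d["conf"],2),np.round(d["at"]),fish(s,d["at"],PH[n]).round(1))
    return s
E
python3 - <<'E'
from h import *
wmeas(["tray_long_floor","tray_square_floor","tray_round_floor"],dict(tray_long_floor=.007,tray_square_floor=.007,tray_round_floor=.007))
plan([[(.48,.19,.24,-40)],[(.54,.06,.24,-72)],[(.57,-.08,.24,-72)],[(.60,-.2,.24,-72)]],(.379,.31,.239,-5))
E
```

```text
tray_long_floor 0.82 px [326. 176.] rect [384.8 293.8] size [125.7  85.9] longyaw 29.1 circ [384.5 294.6 144.9]
tray_square_floor 0.81 px [466. 190.] rect [587.2 259.6] size [93.5 90.8] longyaw -69.8 circ [587.4 260.2 125.4]
tray_square_floor 0.67 px [390. 286.] rect [468.1 114.8] size [77.4 50.9] longyaw -69.4 circ [476.7 118.   78.2]
   pin tray_square_floor 0.77 [467. 191.] [[584. 260.]]
tray_round_floor 0.9 px [470. 273.] rect [609.2 124.9] size [62.9 56.5] longyaw 46.5 circ [612.2 119.1  71.6]
tray_round_floor 0.88 px [301. 303.] rect [338.9  95.9] size [54.2 18. ] longyaw -1.0 circ [338.8  90.1  54.3]
tray_round_floor 0.84 px [417. 341.] rect [530.6 -15.8] size [73.5 55.9] longyaw -4.8 circ [531.2  -7.7  77.6]
   pin tray_round_floor 0.97 [360. 339.] [[426.4   8.5]]
   pin tray_round_floor 0.87 [394. 288.] [[480.5 111.9]]
   pin tray_round_floor 0.8 [302. 316.] [[334.5  69.8]]
CALL from [ 0.379  0.31   0.239 -5.   ]
  t [-0.738, 0.74, -0.007] rz 0.194  rows>= 4
CALL from [  0.48   0.19   0.24 -40.  ]
  t [-0.407, 0.864, 0.0] rz 0.178  rows>= 3
CALL from [ 5.4e-01  6.0e-02  2.4e-01 -7.2e+01]
  t [-0.098, 0.949, 0.0] rz 0.0  rows>= 3
CALL from [  0.57  -0.08   0.24 -72.  ]
  t [-0.057, 0.823, 0.0] rz 0.0  rows>= 2
```

Call:
play_rows:
  commands:
    - {"travel": [-0.37,0.37,0],"delta_rot": [0,0,0.1],"gripper": 1}
    - {"travel": [-0.738,0.74,0],"delta_rot": [0,0,0.194],"gripper": 1}
    - {"travel": [-0.738,0.74,0],"delta_rot": [0,0,0.194],"gripper": 1}
    - {"travel": [-0.738,0.74,0],"delta_rot": [0,0,0.194],"gripper": 1}
    - {"travel": [-0.738,0.74,0],"delta_rot": [0,0,0.194],"gripper": 1}

```text
clock: 4.47
tool_pos: [0.4801, 0.192, 0.2385]
eef_rot: [0.905, 0.426, -0.0, -0.001]
contact_force: [-0.8, 0.3, -0.2]
opening: 0.996
```

Call:
play_rows:
  commands:
    - {"travel": [-0.2,0.43,0],"delta_rot": [0,0,0.09],"gripper": 1}
    - {"travel": [-0.407,0.864,0],"delta_rot": [0,0,0.178],"gripper": 1}
    - {"travel": [-0.407,0.864,0],"delta_rot": [0,0,0.178],"gripper": 1}
    - {"travel": [-0.407,0.864,0],"delta_rot": [0,0,0.178],"gripper": 1}

```text
clock: 4.97
tool_pos: [0.5412, 0.0612, 0.2385]
eef_rot: [0.987, 0.159, -0.0, -0.0]
contact_force: [-1.1, -0.1, 0.4]
opening: 0.999
```

Call:
play_rows:
  commands:
    - {"travel": [-0.05,0.4,0],"gripper": 1}
    - {"travel": [-0.098,0.8,0],"gripper": 1}
    - {"travel": [-0.098,0.949,0],"gripper": 1}
    - {"travel": [-0.098,0.949,0],"gripper": 1}

```text
invalid input at $.commands[0]: expected keys delta_rot, travel, gripper
```

Call:
play_rows:
  commands:
    - {"travel": [-0.057,0.4,0],"gripper": 1}
    - {"travel": [-0.057,0.7,0],"gripper": 1}
    - {"travel": [-0.057,0.823,0],"gripper": 1}
    - {"travel": [-0.057,0.823,0],"gripper": 1}
    - {"travel": [-0.057,0.823,0],"gripper": 1}

```text
invalid input at $.commands[0]: expected keys delta_rot, travel, gripper
```

Run:
```python
from h import *
s=wmeas(["can_mid","toroid_mid","box_mid","block_mid","heatsink_mid","tray_small_round_floor","tray_short_floor"],dict(can_mid=.088,toroid_mid=.056,box_mid=.03,block_mid=.054,heatsink_mid=.03,tray_small_round_floor=.007,tray_short_floor=.007))
save("w2",s["color"],1.25); st=r.get_state();print(st["tool_pos"],yaw_of(st["eef_rot"]),st["q"].round(2))
```

```text
can_mid 0.76 px [565. 204.] rect [ 620.4 -263.1] size [55.3 23.6] longyaw 89.7 circ [ 619.5 -263.    55.4]
   pin can_mid 0.8 [567. 207.] [[ 616.  -280.8]]
toroid_mid 0.55 px [557. 193.] rect [ 623.  -267.7] size [60.4 45.3] longyaw 89.8 circ [ 622.8 -268.3   64.3]
   pin toroid_mid 0.82 [560. 198.] [[ 622.9 -289.7]]
box_mid 0.85 px [539. 190.] rect [ 616.1 -266.8] size [98.7 77.8] longyaw 17.5 circ [ 616.1 -266.1  121. ]
   pin box_mid 0.93 [546. 196.] [[ 614.4 -286.6]]
   pin box_mid 0.69 [406. 268.] [[ 440.2 -105.4]]
block_mid 0.49 px [395. 283.] rect [430. -86.] size [39.1 12.8] longyaw 44.8 circ [432.1 -88.3  39.3]
   pin block_mid 0.68 [564. 209.] [[ 610.6 -310. ]]
   pin block_mid 0.34 [401.  90.] [[659.2   3.6]]
heatsink_mid 0.84 px [392. 262.] rect [457.5 -74.6] size [73.3 38.1] longyaw -12.7 circ [457.1 -75.9  78.8]
   pin heatsink_mid 0.8 [405. 265.] [[ 443.2 -101.1]]
tray_small_round_floor 0.6 px [401.  91.] rect [663.2  -6.4] size [52.7 51.5] longyaw 20.3 circ [663.6  -6.2  54.3]
   pin tray_small_round_floor 0.85 [401.  90.] [[663.4  -6.2]]
[0.54153109 0.0608635  0.23870973] -71.82270329871234 [-0.46  0.62  0.45  1.83 -0.37  0.77 -1.08]
```

View pics/w2.png

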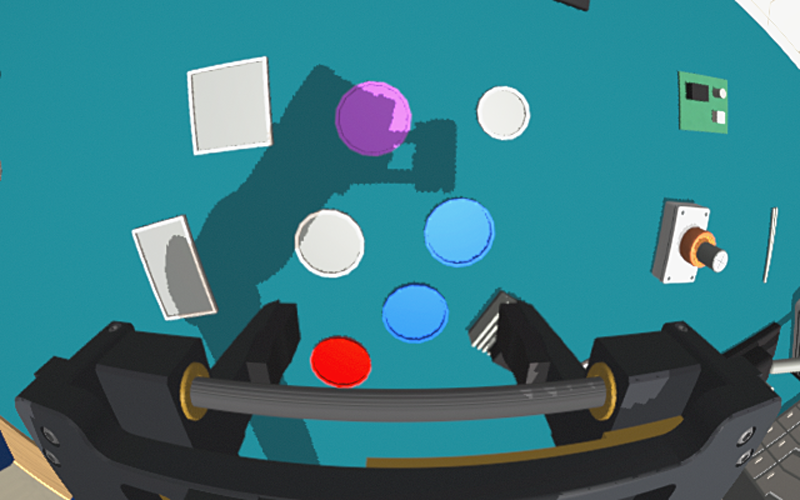

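Small round tray at (503,112) gives (663,-6). The can stack is at (700,245). I'll go on with the move (the missing key made the last calls fail).

Call:
play_rows:
  commands:
    - {"travel": [-0.15,0.4,0],"delta_rot": [0,0,0],"gripper": 1}
    - {"travel": [-0.3,0.8,0],"delta_rot": [0,0,0],"gripper": 1}
    - {"travel": [-0.35,1,0],"delta_rot": [0,0,0],"gripper": 1}
    - {"travel": [-0.35,1,0],"delta_rot": [0,0,0],"gripper": 1}

```text
clock: 6.22
tool_pos: [0.5381, -0.102, 0.2391]
eef_rot: [0.988, 0.155, 0.0, 0.001]
contact_force: [-0.3, 0.0, 0.2]
opening: 0.999
```

Call:
play_rows:
  commands:
    - {"travel": [-0.15,0.4,0],"delta_rot": [0,0,0],"gripper": 1}
    - {"travel": [-0.3,0.8,0],"delta_rot": [0,0,0],"gripper": 1}
    - {"travel": [-0.4,1,0],"delta_rot": [0,0,0],"gripper": 1}
    - {"travel": [-0.4,1,0],"delta_rot": [0,0,0],"gripper": 1}
    - {"travel": [-0.4,1,0],"delta_rot": [0,0,0],"gripper": 1}

```text
clock: 6.85
tool_pos: [0.5289, -0.2568, 0.2383]
eef_rot: [0.987, 0.159, 0.0, -0.001]
contact_force: [-0.9, 0.5, -0.6]
opening: 0.998
```

Run:
```python
from h import *
s=wmeas(["can_mid","toroid_mid","box_mid","block_mid","heatsink_mid"],dict(can_mid=.088,toroid_mid=.056,box_mid=.03,block_mid=.054,heatsink_mid=.03))
save("w3",s["color"],1.25); st=r.get_state();print(st["clock"],st["tool_pos"],yaw_of(st["eef_rot"]),st["q"].round(2),np.round(s["origin"],3))
```

```text
can_mid 0.75 px [369. 103.] rect [ 619.7 -279.5] size [28.2 24.2] longyaw -70.0 circ [ 619.5 -279.8   29.4]
   pin can_mid 0.57 [367. 104.] [[ 616.9 -278.6]]
toroid_mid 0.87 px [362.  92.] rect [ 621.7 -281.2] size [42.8 42.1] longyaw -25.1 circ [ 621.7 -281.2   44.7]
toroid_mid 0.19 px [179. 194.] rect [ 452.7 -109.6] size [69.5 35.8] longyaw -15.0 circ [ 453.6 -110.4   73.5]
   pin toroid_mid 0.76 [369.  99.] [[ 623.6 -283.6]]
box_mid 0.77 px [349. 112.] rect [ 616.9 -279.2] size [95.  57.1] longyaw 18.6 circ [ 616.  -279.5  106.6]
box_mid 0.44 px [ 78. 126.] rect [488.7  93.8] size [72.2 66.1] longyaw -46.7 circ [489.6  95.2  76.1]
   pin box_mid 0.82 [362. 100.] [[ 620.4 -279.7]]
block_mid 0.84 px [182. 194.] rect [ 451.6 -109.2] size [70.6 36.8] longyaw -15.8 circ [ 451.5 -109.6   76.5]
   pin block_mid 0.97 [181. 198.] [[ 443.3 -103.1]]
heatsink_mid 0.62 px [198. 176.] rect [ 452.8 -105.4] size [74.7 69. ] longyaw -14.2 circ [ 452.6 -105.9   97.5]
heatsink_mid 0.17 px [351. 115.] rect [ 616.5 -279.4] size [96.7 57.7] longyaw 17.4 circ [ 616.5 -277.4  105.9]
   pin heatsink_mid 0.86 [189. 187.] [[ 449.  -102.4]]
   pin heatsink_mid 0.71 [362. 104.] [[ 616.6 -281.5]]
7.4 [ 0.528243   -0.25910169  0.23872117] -71.81515044624102 [ 0.16  0.67  0.39  1.7  -0.32  0.84 -0.57] [ 0.61  -0.23   0.384]
```

View pics/w3.png

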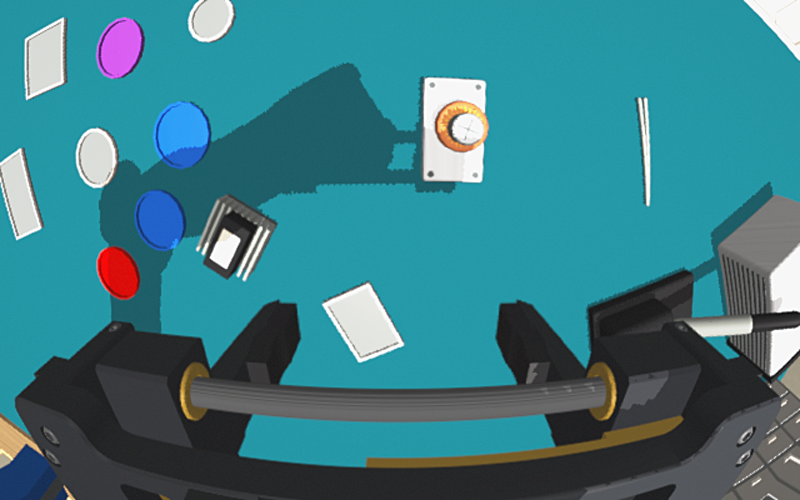

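Wrist view: the can (468,128) sits on the toroid on the box, clear of anything else. Box and block yaws agree with the top view.

Run:
```python
from h import *
plan([[(.618,-.2805,.15,-72)],[(.618,-.2805,.064,-72)],[(.618,-.2805,.12,-72),(.64,-.18,.12,-72)],[(.655,-.07,.12,-72)],[(.663,-.0065,.07,-72),(.663,-.0065,.012,-72)]])
```

```text
CALL from [  0.528  -0.259   0.239 -71.815]
  t [0.524, 0.322, 0.591] rz 0.001  rows>= 3
CALL from [  0.618  -0.28    0.15  -72.   ]
  t [0.0, 0.0, 0.573] rz 0.0  rows>= 2
CALL from [ 6.18e-01 -2.80e-01  6.40e-02 -7.20e+01]
  t [0.0, 0.0, -0.373] rz 0.0  rows>= 1
  t [0.347, -0.592, -0.373] rz 0.0  rows>= 2
CALL from [  0.64  -0.18   0.12 -72.  ]
  t [0.322, -0.667, 0.0] rz 0.0  rows>= 2
CALL from [ 6.55e-01 -7.00e-02  1.20e-01 -7.20e+01]
  t [0.182, -0.386, 0.333] rz 0.0  rows>= 2
  t [0.182, -0.386, 0.72] rz 0.0  rows>= 3
```

Call:
play_rows:
  commands:
    - {"travel": [0.26,0.16,0.3],"delta_rot": [0,0,0],"gripper": 1}
    - {"travel": [0.524,0.322,0.591],"delta_rot": [0,0,0],"gripper": 1}
    - {"travel": [0.524,0.322,0.591],"delta_rot": [0,0,0],"gripper": 1}
    - {"travel": [0.524,0.322,0.591],"delta_rot": [0,0,0],"gripper": 1}

```text
clock: 7.9
tool_pos: [0.6173, -0.2811, 0.1504]
eef_rot: [0.987, 0.158, -0.0, 0.0]
contact_force: [-0.3, -0.2, 0.9]
opening: 0.998
```

Call:
play_rows:
  commands:
    - {"travel": [0,0,0.15],"delta_rot": [0,0,0],"gripper": 1}
    - {"travel": [0,0,0.3],"delta_rot": [0,0,0],"gripper": 1}
    - {"travel": [0,0,0.45],"delta_rot": [0,0,0],"gripper": 1}
    - {"travel": [0,0,0.573],"delta_rot": [0,0,0],"gripper": 1}
    - {"travel": [0,0,0.573],"delta_rot": [0,0,0],"gripper": 1}

```text
clock: 8.52
tool_pos: [0.6171, -0.2805, 0.0643]
eef_rot: [0.987, 0.158, -0.0, -0.0]
contact_force: [0.2, -0.1, 1.1]
opening: 0.999
```

Call:
play_rows:
  commands:
    - {"travel": [0,0,0],"delta_rot": [0,0,0],"gripper": -1}
    - {"travel": [0,0,0],"delta_rot": [0,0,0],"gripper": -1}
    - {"travel": [0,0,0],"delta_rot": [0,0,0],"gripper": -1}
    - {"travel": [0,0,0],"delta_rot": [0,0,0],"gripper": -1}
    - {"travel": [0,0,0],"delta_rot": [0,0,0],"gripper": -1}
    - {"travel": [0,0,0],"delta_rot": [0,0,0],"gripper": -1}
    - {"travel": [0,0,0],"delta_rot": [0,0,0],"gripper": -1}
    - {"travel": [0,0,0],"delta_rot": [0,0,0],"gripper": -1}
  force: 20

```text
clock: 9.52
tool_pos: [0.618, -0.2806, 0.0641]
eef_rot: [0.987, 0.158, 0.0, 0.0]
contact_force: [0.7, -0.3, -0.4]
opening: 0.289
```

The opening of 25.4 mm matches the can (26 mm), so it is held. I'll lift and carry it.

Call:
play_rows:
  commands:
    - {"travel": [0,0,-0.1],"delta_rot": [0,0,0],"gripper": -1}
    - {"travel": [0,0,-0.25],"delta_rot": [0,0,0],"gripper": -1}
    - {"travel": [0,0,-0.373],"delta_rot": [0,0,0],"gripper": -1}
    - {"travel": [0.1,-0.2,-0.373],"delta_rot": [0,0,0],"gripper": -1}
    - {"travel": [0.22,-0.4,-0.373],"delta_rot": [0,0,0],"gripper": -1}
    - {"travel": [0.347,-0.592,-0.373],"delta_rot": [0,0,0],"gripper": -1}
    - {"travel": [0.45,-0.8,-0.373],"delta_rot": [0,0,0],"gripper": -1}
    - {"travel": [0.56,-1,-0.373],"delta_rot": [0,0,0],"gripper": -1}
    - {"travel": [0.669,-1,-0.373],"delta_rot": [0,0,0],"gripper": -1}
    - {"travel": [0.669,-1,-0.373],"delta_rot": [0,0,0],"gripper": -1}

```text
clock: 10.78
tool_pos: [0.6677, -0.1057, 0.1208]
eef_rot: [0.987, 0.159, 0.001, 0.0]
contact_force: [-0.2, -0.0, -0.3]
opening: 0.285
```

Call:
play_rows:
  commands:
    - {"travel": [0.05,-0.2,0],"delta_rot": [0,0,0],"gripper": -1}
    - {"travel": [0.12,-0.4,0],"delta_rot": [0,0,0],"gripper": -1}
    - {"travel": [0.182,-0.645,0.1],"delta_rot": [0,0,0],"gripper": -1}
    - {"travel": [0.182,-0.645,0.3],"delta_rot": [0,0,0],"gripper": -1}
    - {"travel": [0.182,-0.645,0.45],"delta_rot": [0,0,0],"gripper": -1}
    - {"travel": [0.182,-0.645,0.55],"delta_rot": [0,0,0],"gripper": -1}
    - {"travel": [0.182,-0.645,0.6],"delta_rot": [0,0,0],"gripper": -1}
    - {"travel": [0.182,-0.645,0.6],"delta_rot": [0,0,0],"gripper": -1}

```text
clock: 11.78
tool_pos: [0.6622, -0.007, 0.0299]
eef_rot: [0.988, 0.158, -0.0, 0.0]
contact_force: [0.4, 0.6, -0.4]
opening: 0.289
```

Run:
```python
from h import *
s=viewer.snapshot("wrist"); save("w4",s["color"],1.25); plan([[(.663,-.0065,.012,-72)]])
```

```text
CALL from [ 6.6300e-01 -7.0000e-03  3.0000e-02 -7.1859e+01]
  t [0.003, -0.001, 0.123] rz 0.001  rows>= 1
```

View pics/w4.png

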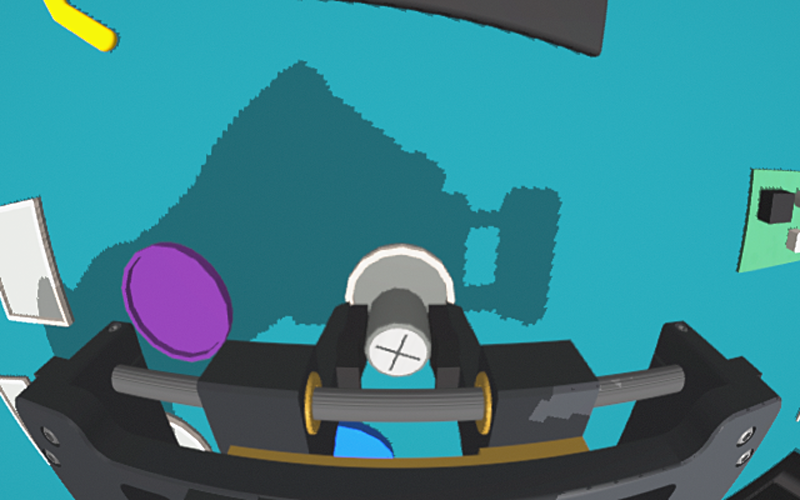

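The can (398,350) is upright over the small round tray (400,285). I'll set it down.

Call:
play_rows:
  commands:
    - {"travel": [0,0,0.06],"delta_rot": [0,0,0],"gripper": -1}
    - {"travel": [0,0,0.1],"delta_rot": [0,0,0],"gripper": -1}
    - {"travel": [0,0,0.123],"delta_rot": [0,0,0],"gripper": -1}
    - {"travel": [0,0,0.123],"delta_rot": [0,0,0],"gripper": -1}
    - {"travel": [0,0,0.123],"delta_rot": [0,0,0],"gripper": 0.3}
    - {"travel": [0,0,0.123],"delta_rot": [0,0,0],"gripper": 0.3}
    - {"travel": [0,0,0.123],"delta_rot": [0,0,0],"gripper": 0.3}
    - {"travel": [0,0,0.123],"delta_rot": [0,0,0],"gripper": 0.3}

```text
clock: 12.82
tool_pos: [0.6623, -0.0063, 0.0117]
eef_rot: [0.987, 0.158, 0.0, -0.0]
contact_force: [-0.3, -0.5, -0.1]
opening: 0.649
```

Call:
play_rows:
  commands:
    - {"travel": [0,0,-0.1],"delta_rot": [0,0,0],"gripper": 0.5}
    - {"travel": [0,0,-0.3],"delta_rot": [0,0,0],"gripper": 1}
    - {"travel": [0,0,-0.6],"delta_rot": [0,0,0],"gripper": 1}
    - {"travel": [0,0,-0.8],"delta_rot": [0,0,0],"gripper": 1}
    - {"travel": [0,0,-1],"delta_rot": [0,0,0],"gripper": 1}
    - {"travel": [-0.1,0.4,-1],"delta_rot": [0,0,0],"gripper": 1}
    - {"travel": [-0.3,0.8,-1],"delta_rot": [0,0,0],"gripper": 1}
    - {"travel": [-0.46,1,-1],"delta_rot": [0,0,0],"gripper": 1}
    - {"travel": [-0.46,1,-1],"delta_rot": [0,0,0],"gripper": 1}

```text
clock: 13.95
tool_pos: [0.6415, -0.1767, 0.1632]
eef_rot: [0.988, 0.154, -0.0, 0.002]
contact_force: [0.1, -0.4, 0.3]
opening: 1.0
```

Run:
```python
from h import *
s=wmeas(["can_mid","toroid_mid","box_mid"],dict(can_mid=.035,toroid_mid=.056,box_mid=.03))
plan([[(.618,-.281,.15,-72)],[(.618,-.281,.039,-72)]])
```

```text
can_mid 0.96 px [158. 117.] rect [666.  -11.7] size [38.1 23.6] longyaw -69.7 circ [667.  -11.4  38.3]
   pin can_mid 0.86 [160. 119.] [[671. -30.]]
   pin can_mid 0.6 [170. 116.] [[675.3 -38.8]]
toroid_mid 0.97 px [414. 230.] rect [ 631.1 -275.1] size [45.8 40.1] longyaw -66.4 circ [ 629.  -277.7   52.3]
toroid_mid 0.53 px [236. 302.] rect [ 505.8 -131.3] size [22.6 21.2] longyaw -17.1 circ [ 506.4 -130.4   25.1]
toroid_mid 0.39 px [ 16. 245.] rect [440.3 220.5] size [103.8  86.3] longyaw 30.8 circ [442.1 218.1 124.4]
   pin toroid_mid 0.55 [415. 240.] [[ 622.  -284.2]]
box_mid 0.61 px [ 81. 230.] rect [499.7  94.7] size [72.1 65.5] longyaw -37.2 circ [499.2  93.8  73.5]
box_mid 0.56 px [393. 212.] rect [ 620.2 -275.8] size [104.3  61.4] longyaw 18.2 circ [ 619.7 -271.5  111. ]
   pin box_mid 0.83 [405. 233.] [[ 616.1 -283.8]]
CALL from [  0.644  -0.168   0.162 -71.676]
  t [-0.401, 0.658, 0.077] rz 0.002  rows>= 2
CALL from [  0.618  -0.281   0.15  -72.   ]
  t [0.0, 0.0, 0.74] rz 0.0  rows>= 2
```

Run:
```python
from h import *
plan([[(.6195,-.2815,.1,-72),(.6195,-.2815,.039,-72)],[(.6195,-.2815,.09,-72),(.58,-.14,.09,-72)],[(.54,-.01,.09,-72)],[(.4805,.113,.09,-72),(.4805,.113,.014,-72)]],(.6437,-.1695,.162,-72))
```

```text
CALL from [  0.644  -0.17    0.162 -72.   ]
  t [-0.384, 0.66, 0.413] rz 0.0  rows>= 3
  t [-0.384, 0.66, 0.82] rz 0.0  rows>= 3
CALL from [ 6.20e-01 -2.82e-01  3.90e-02 -7.20e+01]
  t [0.0, 0.0, -0.34] rz 0.0  rows>= 1
  t [0.041, -0.979, -0.34] rz 0.0  rows>= 3
CALL from [  0.58  -0.14   0.09 -72.  ]
  t [0.014, -0.907, 0.0] rz 0.0  rows>= 3
CALL from [ 5.4e-01 -1.0e-02  9.0e-02 -7.2e+01]
  t [-0.124, -0.902, 0.0] rz 0.0  rows>= 3
  t [-0.124, -0.902, 0.507] rz 0.0  rows>= 3
```

Call:
play_rows:
  commands:
    - {"travel": [-0.2,0.33,0.1],"delta_rot": [0,0,0],"gripper": 1}
    - {"travel": [-0.384,0.66,0.3],"delta_rot": [0,0,0],"gripper": 1}
    - {"travel": [-0.384,0.66,0.413],"delta_rot": [0,0,0],"gripper": 1}
    - {"travel": [-0.384,0.66,0.413],"delta_rot": [0,0,0],"gripper": 1}
    - {"travel": [-0.384,0.66,0.55],"delta_rot": [0,0,0],"gripper": 1}
    - {"travel": [-0.384,0.66,0.7],"delta_rot": [0,0,0],"gripper": 1}
    - {"travel": [-0.384,0.66,0.82],"delta_rot": [0,0,0],"gripper": 1}
    - {"travel": [-0.384,0.66,0.82],"delta_rot": [0,0,0],"gripper": 1}

```text
clock: 15.3
tool_pos: [0.6184, -0.2813, 0.0363]
eef_rot: [0.987, 0.158, -0.002, -0.001]
contact_force: [-0.4, 0.1, 0.2]
opening: 1.0
```

Call:
play_rows:
  commands:
    - {"travel": [0,0,0],"delta_rot": [0,0,0],"gripper": -1}
    - {"travel": [0,0,0],"delta_rot": [0,0,0],"gripper": -1}
    - {"travel": [0,0,0],"delta_rot": [0,0,0],"gripper": -1}
    - {"travel": [0,0,0],"delta_rot": [0,0,0],"gripper": -1}
    - {"travel": [0,0,0],"delta_rot": [0,0,0],"gripper": -1}
    - {"travel": [0,0,0],"delta_rot": [0,0,0],"gripper": -1}
    - {"travel": [0,0,0],"delta_rot": [0,0,0],"gripper": -1}
    - {"travel": [0,0,0],"delta_rot": [0,0,0],"gripper": -1}
  force: 35

```text
clock: 16.3
tool_pos: [0.6199, -0.2827, 0.0389]
eef_rot: [0.987, 0.158, 0.0, 0.0]
contact_force: [0.8, -1.1, 2.3]
opening: 0.518
```

Call:
play_rows:
  commands:
    - {"travel": [0,0,-0.1],"delta_rot": [0,0,0],"gripper": -1}
    - {"travel": [0,0,-0.22],"delta_rot": [0,0,0],"gripper": -1}
    - {"travel": [0,0,-0.34],"delta_rot": [0,0,0],"gripper": -1}
    - {"travel": [0,-0.2,-0.34],"delta_rot": [0,0,0],"gripper": -1}
    - {"travel": [0.02,-0.4,-0.34],"delta_rot": [0,0,0],"gripper": -1}
    - {"travel": [0.03,-0.6,-0.34],"delta_rot": [0,0,0],"gripper": -1}
    - {"travel": [0.04,-0.8,-0.34],"delta_rot": [0,0,0],"gripper": -1}
    - {"travel": [0.041,-0.979,-0.34],"delta_rot": [0,0,0],"gripper": -1}

```text
clock: 17.3
tool_pos: [0.58, -0.1396, 0.0908]
eef_rot: [0.987, 0.158, 0.001, -0.0]
contact_force: [-0.9, 0.1, -2.1]
opening: 0.514
```

Call:
play_rows:
  commands:
    - {"travel": [0,-0.2,0],"delta_rot": [0,0,0],"gripper": -1}
    - {"travel": [0,-0.4,0],"delta_rot": [0,0,0],"gripper": -1}
    - {"travel": [0.014,-0.6,0],"delta_rot": [0,0,0],"gripper": -1}
    - {"travel": [0.014,-0.8,0],"delta_rot": [0,0,0],"gripper": -1}
    - {"travel": [0.014,-0.907,0],"delta_rot": [0,0,0],"gripper": -1}

```text
clock: 17.92
tool_pos: [0.5393, -0.009, 0.0905]
eef_rot: [0.987, 0.159, 0.001, -0.001]
contact_force: [-0.0, -0.8, -2.3]
opening: 0.518
```

Call:
play_rows:
  commands:
    - {"travel": [-0.03,-0.2,0],"delta_rot": [0,0,0],"gripper": -1}
    - {"travel": [-0.06,-0.4,0],"delta_rot": [0,0,0],"gripper": -1}
    - {"travel": [-0.09,-0.6,0],"delta_rot": [0,0,0],"gripper": -1}
    - {"travel": [-0.12,-0.8,0],"delta_rot": [0,0,0],"gripper": -1}
    - {"travel": [-0.124,-0.902,0.05],"delta_rot": [0,0,0],"gripper": -1}
    - {"travel": [-0.124,-0.902,0.2],"delta_rot": [0,0,0],"gripper": -1}
    - {"travel": [-0.124,-0.902,0.33],"delta_rot": [0,0,0],"gripper": -1}
    - {"travel": [-0.124,-0.902,0.33],"delta_rot": [0,0,0],"gripper": -1}
    - {"travel": [-0.124,-0.902,0.33],"delta_rot": [0,0,0],"gripper": -1}

```text
clock: 19.05
tool_pos: [0.4801, 0.111, 0.0405]
eef_rot: [0.988, 0.157, 0.001, 0.0]
contact_force: [0.4, 0.0, -2.3]
opening: 0.509
```

Run:
```python
from h import *
s=viewer.snapshot("wrist"); save("w5",s["color"],1.25)
plan([[(.4805,.113,.014,-72)]])
```

```text
CALL from [ 4.8000e-01  1.1100e-01  4.1000e-02 -7.1874e+01]
  t [0.006, -0.01, 0.178] rz 0.001  rows>= 1
```

View pics/w5.png

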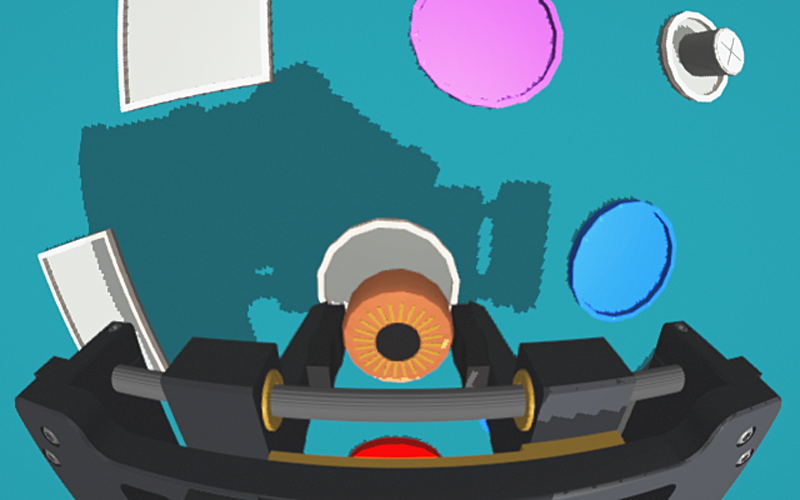

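The toroid (398,340) is over the grey tray (389,265), with the tray about 4 mm further left. I'll shift 3 mm left and set it down.

Call:
play_rows:
  commands:
    - {"travel": [0.006,-0.025,0.05],"delta_rot": [0,0,0],"gripper": -1}
    - {"travel": [0.006,-0.025,0.1],"delta_rot": [0,0,0],"gripper": -1}
    - {"travel": [0.006,-0.025,0.15],"delta_rot": [0,0,0],"gripper": -1}
    - {"travel": [0.006,-0.025,0.182],"delta_rot": [0,0,0],"gripper": -1}
    - {"travel": [0.006,-0.025,0.182],"delta_rot": [0,0,0],"gripper": -1}
    - {"travel": [0.006,-0.025,0.182],"delta_rot": [0,0,0],"gripper": 0.6}
    - {"travel": [0.006,-0.025,0.182],"delta_rot": [0,0,0],"gripper": 0.6}
    - {"travel": [0.006,-0.025,0.182],"delta_rot": [0,0,0],"gripper": 0.6}
    - {"travel": [0.006,-0.025,0.1],"delta_rot": [0,0,0],"gripper": 0.6}
    - {"travel": [0.006,-0.025,-0.3],"delta_rot": [0,0,0],"gripper": 1}
    - {"travel": [0.006,-0.025,-0.6],"delta_rot": [0,0,0],"gripper": 1}
    - {"travel": [0.006,-0.025,-0.6],"delta_rot": [0,0,0],"gripper": 1}

```text
clock: 20.6
tool_pos: [0.4809, 0.116, 0.1336]
eef_rot: [0.987, 0.158, 0.003, -0.0]
contact_force: [-0.3, 0.8, -0.5]
opening: 1.001
```

Run:
```python
from h import *
s=viewer.snapshot("top"); P=cloud(s)
for n,h in (("box_mid",.03),("toroid_mid",.029),("can_mid",.035)):
    for d in viewer.outline_of("top",n)[:2]:
        v,u=np.nonzero(d["pixels"]); ok=abs(P[v,u,2]-h)<.006
        if ok.sum()<10: continue
        xy=np.array([ray_at(s,(a,b),h)[:2] for a,b in zip(u[ok],v[ok])],np.float32)*1000
        print(n,d["conf"],ok.sum(),cv2.minAreaRect(xy))
plan([[(.50,-.02,.13,-72)],[(.55,-.15,.13,-72)],[(.61,-.26,.13,-72)]])
```

```text
box_mid 0.77 1025 ((612.574462890625, -279.59661865234375), (95.84236907958984, 57.6780891418457), 17.66990852355957)
toroid_mid 0.46 119 ((464.3915710449219, 111.39595794677734), (18.28411293029785, 37.56919860839844), 16.961214065551758)
can_mid 0.68 84 ((657.5926513671875, -6.180523872375488), (20.374271392822266, 21.046918869018555), 88.2977294921875)
CALL from [  0.478   0.116   0.129 -71.813]
  t [-0.144, 0.905, -0.004] rz 0.001  rows>= 3
CALL from [ 5.0e-01 -2.0e-02  1.3e-01 -7.2e+01]
  t [0.049, 0.927, 0.0] rz 0.0  rows>= 3
CALL from [  0.55  -0.15   0.13 -72.  ]
  t [0.154, 0.821, 0.0] rz 0.0  rows>= 3
```

Call:
play_rows:
  commands:
    - {"travel": [-0.05,0.35,0],"delta_rot": [0,0,0],"gripper": 1}
    - {"travel": [-0.1,0.7,0],"delta_rot": [0,0,0],"gripper": 1}
    - {"travel": [-0.14,0.95,0],"delta_rot": [0,0,0],"gripper": 1}
    - {"travel": [-0.14,0.95,0],"delta_rot": [0,0,0],"gripper": 1}

```text
clock: 21.3
tool_pos: [0.5031, -0.0305, 0.1292]
eef_rot: [0.988, 0.155, -0.001, 0.001]
contact_force: [0.9, 0.7, -0.0]
opening: 1.001
```

Call:
play_rows:
  commands:
    - {"travel": [0.02,0.35,0],"delta_rot": [0,0,0],"gripper": 1}
    - {"travel": [0.04,0.7,0],"delta_rot": [0,0,0],"gripper": 1}
    - {"travel": [0.05,0.93,0],"delta_rot": [0,0,0],"gripper": 1}
    - {"travel": [0.05,0.93,0],"delta_rot": [0,0,0],"gripper": 1}

```text
clock: 21.8
tool_pos: [0.5542, -0.1586, 0.1291]
eef_rot: [0.988, 0.156, -0.0, 0.0]
contact_force: [-0.2, 0.4, -1.2]
opening: 0.997
```

Call:
play_rows:
  commands:
    - {"travel": [0.07,0.35,0],"delta_rot": [0,0,0],"gripper": 1}
    - {"travel": [0.15,0.7,0],"delta_rot": [0,0,0],"gripper": 1}
    - {"travel": [0.16,0.82,0],"delta_rot": [0,0,0],"gripper": 1}
    - {"travel": [0.16,0.82,0],"delta_rot": [0,0,0],"gripper": 1}
    - {"travel": [0.16,0.82,0],"delta_rot": [0,0,0],"gripper": 1}

```text
clock: 22.42
tool_pos: [0.6149, -0.2625, 0.1291]
eef_rot: [0.987, 0.159, -0.001, -0.002]
contact_force: [0.3, -0.3, -0.6]
opening: 1.0
```

Run:
```python
from h import *
s=wmeas(["box_mid","tray_short_floor"],dict(box_mid=.03,tray_short_floor=.007))
plan([[(.616,-.2805,.07,-72.2),(.616,-.2805,.009,-72.2)]])
```

```text
box_mid 0.93 px [339. 198.] rect [ 619.2 -279.6] size [99.5 57.3] longyaw 17.6 circ [ 618.4 -279.9  110.6]
   pin box_mid 0.92 [341. 198.] [[ 616.3 -283. ]]
tray_short_floor 0.85 px [260. 352.] rect [ 389.7 -261.9] size [90.8 63.4] longyaw 44.0 circ [ 390.5 -259.8   99.4]
   pin tray_short_floor 0.8 [261. 348.] [[ 393.6 -259.4]]
CALL from [  0.615  -0.265   0.13  -71.76 ]
  t [-0.029, 0.101, 0.401] rz 0.002  rows>= 1
  t [-0.029, 0.101, 0.808] rz 0.002  rows>= 2
```

Call:
play_rows:
  commands:
    - {"travel": [-0.02,0.103,0.2],"delta_rot": [0,0,0.002],"gripper": 1}
    - {"travel": [-0.02,0.103,0.4],"delta_rot": [0,0,0.002],"gripper": 1}
    - {"travel": [-0.02,0.103,0.5],"delta_rot": [0,0,0.002],"gripper": 1}
    - {"travel": [-0.02,0.103,0.65],"delta_rot": [0,0,0.002],"gripper": 1}
    - {"travel": [-0.02,0.103,0.75],"delta_rot": [0,0,0.002],"gripper": 1}
    - {"travel": [-0.02,0.103,0.808],"delta_rot": [0,0,0.002],"gripper": 1}
    - {"travel": [-0.02,0.103,0.808],"delta_rot": [0,0,0.002],"gripper": 1}

```text
clock: 23.55
tool_pos: [0.6171, -0.2814, 0.0084]
eef_rot: [0.988, 0.155, -0.0, -0.0]
contact_force: [-0.4, 0.2, 0.1]
opening: 0.998
```

Call:
play_rows:
  commands:
    - {"travel": [0,0,0],"delta_rot": [0,0,0],"gripper": -1}
    - {"travel": [0,0,0],"delta_rot": [0,0,0],"gripper": -1}
    - {"travel": [0,0,0],"delta_rot": [0,0,0],"gripper": -1}
    - {"travel": [0,0,0],"delta_rot": [0,0,0],"gripper": -1}
    - {"travel": [0,0,0],"delta_rot": [0,0,0],"gripper": -1}
    - {"travel": [0,0,0],"delta_rot": [0,0,0],"gripper": -1}
    - {"travel": [0,0,0],"delta_rot": [0,0,0],"gripper": -1}
  force: 40

```text
clock: 24.42
tool_pos: [0.6175, -0.2816, 0.0092]
eef_rot: [0.988, 0.155, 0.0, -0.0]
contact_force: [-0.1, 1.6, 5.5]
opening: 0.629
```

Run:
```python
from h import *
plan([[(.617,-.281,.10,-72.2),(.6,-.14,.10,-72)],[(.57,0,.10,-72)],[(.52,.135,.10,-66)],[(.43,.22,.10,-61)],[(.385,.2925,.10,-61),(.385,.2925,.04,-61)],[(.385,.2925,.013,-61)]],(.617,-.281,.009,-72.2))
```

```text
CALL from [ 6.17e-01 -2.81e-01  9.00e-03 -7.22e+01]
  t [0.0, 0.0, -0.607] rz -0.0  rows>= 2
  t [0.179, -0.93, -0.607] rz -0.001  rows>= 3
CALL from [  0.6   -0.14   0.1  -72.  ]
  t [0.098, -0.949, 0.0] rz 0.0  rows>= 3
CALL from [  0.57   0.     0.1  -72.  ]
  t [-0.039, -0.959, 0.0] rz -0.033  rows>= 3
CALL from [  0.52    0.135   0.1   -66.   ]
  t [-0.318, -0.762, 0.0] rz -0.028  rows>= 2
CALL from [  0.43   0.22   0.1  -61.  ]
  t [-0.028, -0.568, 0.0] rz 0.0  rows>= 2
  t [-0.028, -0.568, 0.4] rz 0.0  rows>= 2
CALL from [ 3.85e-01  2.92e-01  4.00e-02 -6.10e+01]
  t [0.0, 0.0, 0.18] rz 0.0  rows>= 1
```

Call:
play_rows:
  commands:
    - {"travel": [0,0,-0.1],"delta_rot": [0,0,0],"gripper": -1}
    - {"travel": [0,0,-0.25],"delta_rot": [0,0,0],"gripper": -1}
    - {"travel": [0,0,-0.42],"delta_rot": [0,0,0],"gripper": -1}
    - {"travel": [0,0,-0.607],"delta_rot": [0,0,0],"gripper": -1}
    - {"travel": [0.04,-0.2,-0.607],"delta_rot": [0,0,0],"gripper": -1}
    - {"travel": [0.08,-0.4,-0.607],"delta_rot": [0,0,0],"gripper": -1}
    - {"travel": [0.12,-0.6,-0.607],"delta_rot": [0,0,0],"gripper": -1}
    - {"travel": [0.16,-0.8,-0.607],"delta_rot": [0,0,0],"gripper": -1}
    - {"travel": [0.179,-0.93,-0.607],"delta_rot": [0,0,0],"gripper": -1}

```text
clock: 25.55
tool_pos: [0.6006, -0.1387, 0.101]
eef_rot: [0.988, 0.156, 0.001, -0.0]
contact_force: [-0.2, -0.8, -2.5]
opening: 0.631
```

Call:
play_rows:
  commands:
    - {"travel": [0.02,-0.2,0],"delta_rot": [0,0,0],"gripper": -1}
    - {"travel": [0.04,-0.4,0],"delta_rot": [0,0,0],"gripper": -1}
    - {"travel": [0.06,-0.6,0],"delta_rot": [0,0,0],"gripper": -1}
    - {"travel": [0.08,-0.8,0],"delta_rot": [0,0,0],"gripper": -1}
    - {"travel": [0.098,-0.949,0],"delta_rot": [0,0,0],"gripper": -1}

```text
clock: 26.18
tool_pos: [0.5708, 0.0005, 0.1007]
eef_rot: [0.988, 0.155, 0.001, -0.0]
contact_force: [0.1, 0.1, -3.3]
opening: 0.632
```

Call:
play_rows:
  commands:
    - {"travel": [-0.01,-0.2,0],"delta_rot": [0,0,-0.007],"gripper": -1}
    - {"travel": [-0.02,-0.4,0],"delta_rot": [0,0,-0.014],"gripper": -1}
    - {"travel": [-0.03,-0.6,0],"delta_rot": [0,0,-0.02],"gripper": -1}
    - {"travel": [-0.035,-0.8,0],"delta_rot": [0,0,-0.027],"gripper": -1}
    - {"travel": [-0.039,-0.959,0],"delta_rot": [0,0,-0.033],"gripper": -1}

```text
clock: 26.8
tool_pos: [0.5213, 0.1356, 0.1008]
eef_rot: [0.979, 0.206, 0.001, -0.0]
contact_force: [-0.1, 0.2, -2.6]
opening: 0.631
```

Call:
play_rows:
  commands:
    - {"travel": [-0.08,-0.19,0],"delta_rot": [0,0,-0.007],"gripper": -1}
    - {"travel": [-0.16,-0.38,0],"delta_rot": [0,0,-0.014],"gripper": -1}
    - {"travel": [-0.24,-0.57,0],"delta_rot": [0,0,-0.021],"gripper": -1}
    - {"travel": [-0.318,-0.762,0],"delta_rot": [0,0,-0.028],"gripper": -1}

```text
clock: 27.3
tool_pos: [0.4317, 0.2205, 0.1008]
eef_rot: [0.969, 0.248, 0.001, -0.0]
contact_force: [0.2, 0.4, -3.5]
opening: 0.635
```

Call:
play_rows:
  commands:
    - {"travel": [-0.01,-0.2,0],"delta_rot": [0,0,0],"gripper": -1}
    - {"travel": [-0.02,-0.4,0],"delta_rot": [0,0,0],"gripper": -1}
    - {"travel": [-0.028,-0.568,0],"delta_rot": [0,0,0],"gripper": -1}
    - {"travel": [-0.028,-0.568,0.1],"delta_rot": [0,0,0],"gripper": -1}
    - {"travel": [-0.028,-0.568,0.25],"delta_rot": [0,0,0],"gripper": -1}
    - {"travel": [-0.028,-0.568,0.4],"delta_rot": [0,0,0],"gripper": -1}
    - {"travel": [-0.028,-0.568,0.4],"delta_rot": [0,0,0],"gripper": -1}
    - {"travel": [-0.028,-0.568,0.4],"delta_rot": [0,0,0],"gripper": -1}

```text
clock: 28.3
tool_pos: [0.3876, 0.2927, 0.0409]
eef_rot: [0.969, 0.248, 0.001, -0.0]
contact_force: [-0.8, 0.5, -2.0]
opening: 0.633
```

Run:
```python
from h import *
s=viewer.snapshot("wrist"); save("w6",s["color"],1.25)
plan([[(.385,.2925,.013,-61)]])
```

```text
CALL from [ 3.880e-01  2.930e-01  4.100e-02 -6.123e+01]
  t [-0.016, -0.006, 0.187] rz -0.001  rows>= 1
```

View pics/w6.png

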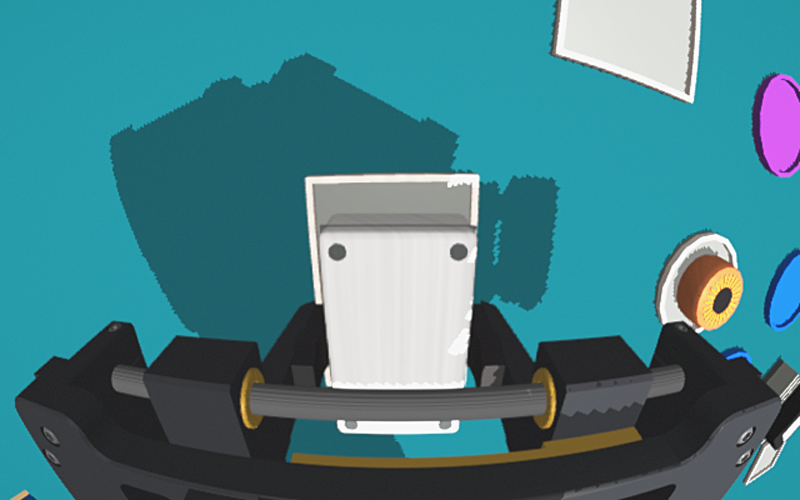

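The box is over the long tray, with tray centre column 392 against box 398. I'll shift about 3 mm left and lower it.

Call:
play_rows:
  commands:
    - {"travel": [-0.008,-0.02,0.05],"delta_rot": [0,0,0],"gripper": -1}
    - {"travel": [-0.008,-0.02,0.1],"delta_rot": [0,0,0],"gripper": -1}
    - {"travel": [-0.008,-0.02,0.15],"delta_rot": [0,0,0],"gripper": -1}
    - {"travel": [-0.008,-0.02,0.183],"delta_rot": [0,0,0],"gripper": -1}
    - {"travel": [-0.008,-0.02,0.183],"delta_rot": [0,0,0],"gripper": -1}
    - {"travel": [-0.008,-0.02,0.183],"delta_rot": [0,0,0],"gripper": 0.7}
    - {"travel": [-0.008,-0.02,0.183],"delta_rot": [0,0,0],"gripper": 0.7}
    - {"travel": [-0.008,-0.02,0.183],"delta_rot": [0,0,0],"gripper": 0.7}
    - {"travel": [-0.008,-0.02,0.1],"delta_rot": [0,0,0],"gripper": 0.8}
    - {"travel": [-0.008,-0.02,-0.3],"delta_rot": [0,0,0],"gripper": 1}
    - {"travel": [-0.008,-0.02,-0.7],"delta_rot": [0,0,0],"gripper": 1}
    - {"travel": [-0.008,-0.02,-0.7],"delta_rot": [0,0,0],"gripper": 1}

```text
clock: 29.85
tool_pos: [0.3861, 0.2959, 0.1493]
eef_rot: [0.969, 0.249, 0.004, -0.001]
contact_force: [0.0, 0.7, -0.7]
opening: 1.002
```

Run:
```python
from h import *
# block: long yaw -15 -> tool y across it: -105 or 75
plan([[(.42,.18,.145,-75)],[(.43,.05,.145,-100)],[(.41,-.08,.145,-105)]],(.385,.295,.146,-61))
```

```text
CALL from [  0.385   0.295   0.146 -61.   ]
  t [-0.168, 0.784, 0.007] rz 0.078  rows>= 2
CALL from [  0.42    0.18    0.145 -75.   ]
  t [-0.16, 0.854, 0.0] rz 0.139  rows>= 3
CALL from [ 4.30e-01  5.00e-02  1.45e-01 -1.00e+02]
  t [0.019, 0.877, 0.0] rz 0.028  rows>= 3
```

Call:
play_rows:
  commands:
    - {"travel": [-0.08,0.4,0],"delta_rot": [0,0,0.04],"gripper": 1}
    - {"travel": [-0.168,0.784,0],"delta_rot": [0,0,0.078],"gripper": 1}
    - {"travel": [-0.168,0.784,0],"delta_rot": [0,0,0.078],"gripper": 1}

```text
clock: 30.22
tool_pos: [0.4195, 0.1743, 0.1452]
eef_rot: [0.992, 0.123, -0.0, 0.001]
contact_force: [-0.7, 0.1, -0.5]
opening: 1.0
```

Call:
play_rows:
  commands:
    - {"travel": [-0.08,0.4,0],"delta_rot": [0,0,0.05],"gripper": 1}
    - {"travel": [-0.16,0.854,0],"delta_rot": [0,0,0.1],"gripper": 1}
    - {"travel": [-0.16,0.854,0],"delta_rot": [0,0,0.139],"gripper": 1}
    - {"travel": [-0.16,0.854,0],"delta_rot": [0,0,0.139],"gripper": 1}

```text
clock: 30.72
tool_pos: [0.4277, 0.0498, 0.1447]
eef_rot: [0.996, -0.089, -0.001, -0.0]
contact_force: [-0.4, 0.1, 0.4]
opening: 0.996
```

Call:
play_rows:
  commands:
    - {"travel": [0.019,0.4,0],"delta_rot": [0,0,0.028],"gripper": 1}
    - {"travel": [0.019,0.8,0],"delta_rot": [0,0,0.028],"gripper": 1}
    - {"travel": [0.019,0.877,0],"delta_rot": [0,0,0.028],"gripper": 1}
    - {"travel": [0.019,0.877,0],"delta_rot": [0,0,0.028],"gripper": 1}
    - {"travel": [0.019,0.877,0],"delta_rot": [0,0,0.028],"gripper": 1}

```text
clock: 31.35
tool_pos: [0.408, -0.0777, 0.1447]
eef_rot: [0.991, -0.13, -0.0, -0.001]
contact_force: [0.1, 0.4, 0.2]
opening: 1.002
```

Run:
```python
from h import *
s=wmeas(["block_mid","heatsink_mid","tray_short_floor"],dict(block_mid=.054,heatsink_mid=.03,tray_short_floor=.007))
save("w7",s["color"],1.25)
plan([[(.446,-.107,.038,-105)]]); print(r.get_state()["q"].round(2))
```

```text
block_mid 0.69 px [340. 144.] rect [ 448.4 -106.3] size [59.9 31.5] longyaw -14.9 circ [ 448.6 -105.8   65.8]
block_mid 0.44 px [492. 156.] rect [ 405.  -234.2] size [76.6 50.3] longyaw 44.8 circ [ 405.  -234.6   88.1]
   pin block_mid 0.77 [339. 144.] [[ 447.8 -104.9]]
heatsink_mid 0.63 px [314. 143.] rect [452.6 -80.6] size [65.  20.8] longyaw -14.9 circ [452.3 -82.4  66.5]
   pin heatsink_mid 0.93 [335. 143.] [[ 444.7 -102.7]]
tray_short_floor 0.8 px [489. 160.] rect [ 388.  -260.8] size [92.8 59.4] longyaw 43.9 circ [ 387.9 -262.2  104.6]
   pin tray_short_floor 0.85 [492. 159.] [[ 388.4 -262.2]]
CALL from [ 4.08000e-01 -8.00000e-02  1.45000e-01 -1.05231e+02]
  t [0.295, 0.107, 0.713] rz -0.001  rows>= 2
[-0.17  0.67  0.4   2.28 -0.83  0.34 -0.88]
```

View pics/w7.png

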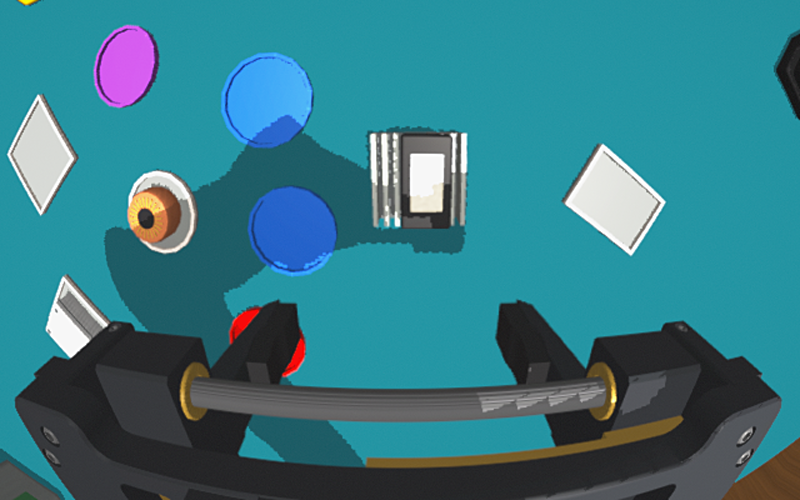

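The block (427,180) sits on the heatsink, aligned with the gripper axes.

Call:
play_rows:
  commands:
    - {"travel": [0.15,0.05,0.15],"delta_rot": [0,0,0],"gripper": 1}
    - {"travel": [0.302,0.1,0.35],"delta_rot": [0,0,0],"gripper": 1}
    - {"travel": [0.302,0.1,0.4],"delta_rot": [0,0,0],"gripper": 1}
    - {"travel": [0.302,0.1,0.5],"delta_rot": [0,0,0],"gripper": 1}
    - {"travel": [0.302,0.1,0.62],"delta_rot": [0,0,0],"gripper": 1}
    - {"travel": [0.302,0.1,0.713],"delta_rot": [0,0,0],"gripper": 1}
    - {"travel": [0.302,0.1,0.713],"delta_rot": [0,0,0],"gripper": 1}

```text
clock: 32.58
tool_pos: [0.4459, -0.1062, 0.038]
eef_rot: [0.991, -0.133, -0.001, -0.001]
contact_force: [0.0, 0.3, -0.3]
opening: 1.0
```

Call:
play_rows:
  commands:
    - {"travel": [0,0,0],"delta_rot": [0,0,0],"gripper": -1}
    - {"travel": [0,0,0],"delta_rot": [0,0,0],"gripper": -1}
    - {"travel": [0,0,0],"delta_rot": [0,0,0],"gripper": -1}
    - {"travel": [0,0,0],"delta_rot": [0,0,0],"gripper": -1}
    - {"travel": [0,0,0],"delta_rot": [0,0,0],"gripper": -1}
    - {"travel": [0,0,0],"delta_rot": [0,0,0],"gripper": -1}
    - {"travel": [0,0,0],"delta_rot": [0,0,0],"gripper": -1}
    - {"travel": [0,0,0],"delta_rot": [0,0,0],"gripper": -1}
  force: 30

```text
clock: 33.58
tool_pos: [0.4472, -0.1068, 0.038]
eef_rot: [0.991, -0.133, -0.0, -0.0]
contact_force: [0.9, 0.1, 0.2]
opening: 0.36
```

Run:
```python
from h import *
plan([[(.447,-.106,.09,-105.2),(.42,-.19,.09,-75)],[(.388,-.262,.09,-46.2),(.388,-.262,.04,-46.2)]],(.447,-.106,.038,-105.2))
```

```text
CALL from [ 4.470e-01 -1.060e-01  3.800e-02 -1.052e+02]
  t [0.0, 0.0, -0.347] rz -0.0  rows>= 1
  t [-0.027, 0.588, -0.347] rz -0.168  rows>= 3
CALL from [  0.42  -0.19   0.09 -75.  ]
  t [-0.33, 0.408, 0.0] rz -0.16  rows>= 3
  t [-0.33, 0.408, 0.333] rz -0.16  rows>= 3
```

Call:
play_rows:
  commands:
    - {"travel": [0,0,-0.1],"delta_rot": [0,0,0],"gripper": -1}
    - {"travel": [0,0,-0.22],"delta_rot": [0,0,0],"gripper": -1}
    - {"travel": [0,0,-0.347],"delta_rot": [0,0,0],"gripper": -1}
    - {"travel": [0,0.12,-0.347],"delta_rot": [0,0,-0.03],"gripper": -1}
    - {"travel": [-0.01,0.24,-0.347],"delta_rot": [0,0,-0.065],"gripper": -1}
    - {"travel": [-0.015,0.36,-0.347],"delta_rot": [0,0,-0.1],"gripper": -1}
    - {"travel": [-0.02,0.48,-0.347],"delta_rot": [0,0,-0.135],"gripper": -1}
    - {"travel": [-0.027,0.588,-0.347],"delta_rot": [0,0,-0.168],"gripper": -1}
    - {"travel": [-0.027,0.588,-0.347],"delta_rot": [0,0,-0.168],"gripper": -1}

```text
clock: 34.7
tool_pos: [0.4194, -0.1919, 0.09]
eef_rot: [0.992, 0.128, -0.0, 0.0]
contact_force: [0.2, 0.3, -1.8]
opening: 0.362
```

Call:
play_rows:
  commands:
    - {"travel": [-0.07,0.08,0],"delta_rot": [0,0,-0.03],"gripper": -1}
    - {"travel": [-0.14,0.17,0],"delta_rot": [0,0,-0.065],"gripper": -1}
    - {"travel": [-0.21,0.26,0],"delta_rot": [0,0,-0.1],"gripper": -1}
    - {"travel": [-0.28,0.35,0],"delta_rot": [0,0,-0.135],"gripper": -1}
    - {"travel": [-0.33,0.408,0],"delta_rot": [0,0,-0.16],"gripper": -1}
    - {"travel": [-0.33,0.408,0.1],"delta_rot": [0,0,-0.16],"gripper": -1}
    - {"travel": [-0.33,0.408,0.22],"delta_rot": [0,0,-0.16],"gripper": -1}
    - {"travel": [-0.33,0.408,0.333],"delta_rot": [0,0,-0.16],"gripper": -1}
    - {"travel": [-0.33,0.408,0.333],"delta_rot": [0,0,-0.16],"gripper": -1}
    - {"travel": [-0.33,0.408,0.333],"delta_rot": [0,0,-0.16],"gripper": -1}

```text
clock: 35.95
tool_pos: [0.3882, -0.262, 0.04]
eef_rot: [0.928, 0.372, -0.0, -0.0]
contact_force: [-0.4, -0.8, -2.4]
opening: 0.359
```

Run:
```python
from h import *
s=viewer.snapshot("wrist"); save("w8",s["color"],1.25)
plan([[(.388,-.262,.0125,-46.2)]])
```

```text
CALL from [ 3.880e-01 -2.620e-01  4.000e-02 -4.627e+01]
  t [-0.0, -0.003, 0.185] rz -0.0  rows>= 1
```

View pics/w8.png

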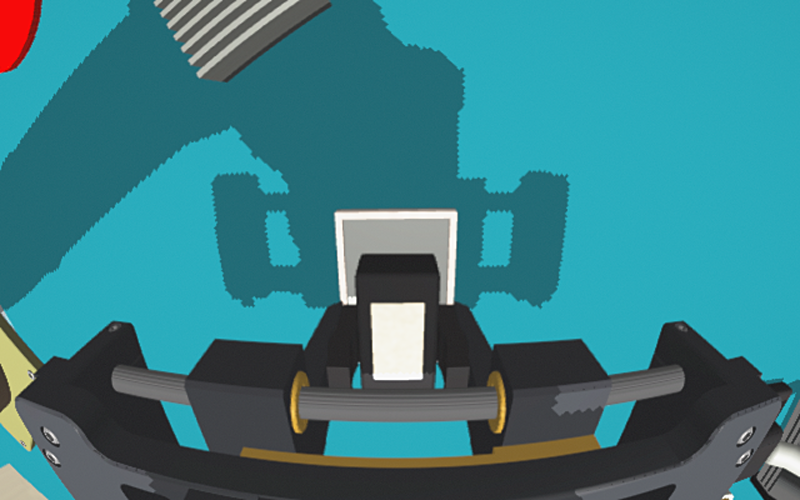

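The block is centred and aligned over the short tray (396 against 398). I'll set it down.

Call:
play_rows:
  commands:
    - {"travel": [0,-0.003,0.05],"delta_rot": [0,0,0],"gripper": -1}
    - {"travel": [0,-0.003,0.1],"delta_rot": [0,0,0],"gripper": -1}
    - {"travel": [0,-0.003,0.15],"delta_rot": [0,0,0],"gripper": -1}
    - {"travel": [0,-0.003,0.184],"delta_rot": [0,0,0],"gripper": -1}
    - {"travel": [0,-0.003,0.184],"delta_rot": [0,0,0],"gripper": -1}
    - {"travel": [0,-0.003,0.184],"delta_rot": [0,0,0],"gripper": 0.3}
    - {"travel": [0,-0.003,0.184],"delta_rot": [0,0,0],"gripper": 0.3}
    - {"travel": [0,-0.003,0.184],"delta_rot": [0,0,0],"gripper": 0.3}
    - {"travel": [0,-0.003,0.1],"delta_rot": [0,0,0],"gripper": 0.5}
    - {"travel": [0,-0.003,-0.3],"delta_rot": [0,0,0],"gripper": 1}
    - {"travel": [0,-0.003,-0.6],"delta_rot": [0,0,0],"gripper": 1}
    - {"travel": [0,-0.003,-0.6],"delta_rot": [0,0,0],"gripper": 1}

```text
clock: 37.5
tool_pos: [0.3892, -0.2634, 0.1335]
eef_rot: [0.928, 0.372, 0.002, 0.003]
contact_force: [0.8, -0.6, -0.6]
opening: 0.999
```

Run:
```python
from h import *
plan([[(.40,-.16,.13,-85)],[(.41,-.10,.13,-105)]],(.388,-.262,.13,-46.2))
```

```text
CALL from [  0.388  -0.262   0.13  -46.2  ]
  t [0.528, -0.435, 0.0] rz 0.216  rows>= 4
CALL from [  0.4   -0.16   0.13 -85.  ]
  t [0.101, -0.393, 0.0] rz 0.111  rows>= 2
```

Call:
play_rows:
  commands:
    - {"travel": [0.26,-0.22,0],"delta_rot": [0,0,0.05],"gripper": 1}
    - {"travel": [0.4,-0.35,0],"delta_rot": [0,0,0.1],"gripper": 1}
    - {"travel": [0.528,-0.435,0],"delta_rot": [0,0,0.16],"gripper": 1}
    - {"travel": [0.528,-0.435,0],"delta_rot": [0,0,0.216],"gripper": 1}
    - {"travel": [0.528,-0.435,0],"delta_rot": [0,0,0.216],"gripper": 1}

```text
clock: 38.12
tool_pos: [0.3994, -0.1601, 0.1297]
eef_rot: [0.999, 0.044, -0.001, -0.0]
contact_force: [0.2, 0.1, -0.2]
opening: 0.999
```

Call:
play_rows:
  commands:
    - {"travel": [0.05,-0.2,0],"delta_rot": [0,0,0.055],"gripper": 1}
    - {"travel": [0.101,-0.393,0],"delta_rot": [0,0,0.111],"gripper": 1}
    - {"travel": [0.101,-0.393,0],"delta_rot": [0,0,0.111],"gripper": 1}
    - {"travel": [0.101,-0.393,0],"delta_rot": [0,0,0.111],"gripper": 1}

```text
clock: 38.62
tool_pos: [0.4096, -0.1017, 0.1301]
eef_rot: [0.991, -0.13, 0.0, 0.001]
contact_force: [-0.9, 0.2, 0.6]
opening: 1.0
```

Run:
```python
from h import *
s=wmeas(["heatsink_mid"],dict(heatsink_mid=.03))
save("w9",s["color"],1.25)
s=viewer.snapshot("top"); P=cloud(s)
for n,h in (("heatsink_mid",.03),("block_mid",.027)):
    for d in viewer.outline_of("top",n)[:1]:
        v,u=np.nonzero(d["pixels"]); xy=np.array([ray_at(s,(a,b),h)[:2] for a,b in zip(u,v)],np.float32)*1000
        print(n,d["conf"],len(u),cv2.minAreaRect(xy))
plan([[(.446,-.1025,.009,-105)]])
```

```text
heatsink_mid 0.88 px [309. 154.] rect [ 447.6 -101.8] size [65.4 64.8] longyaw -12.7 circ [ 447.  -102.2   87.9]
   pin heatsink_mid 0.89 [309. 154.] [[ 445.3 -102.4]]
CALL from [ 4.10000e-01 -1.01000e-01  1.30000e-01 -1.05165e+02]
  t [0.235, -0.055, 0.808] rz -0.001  rows>= 3
```

View pics/w9.png

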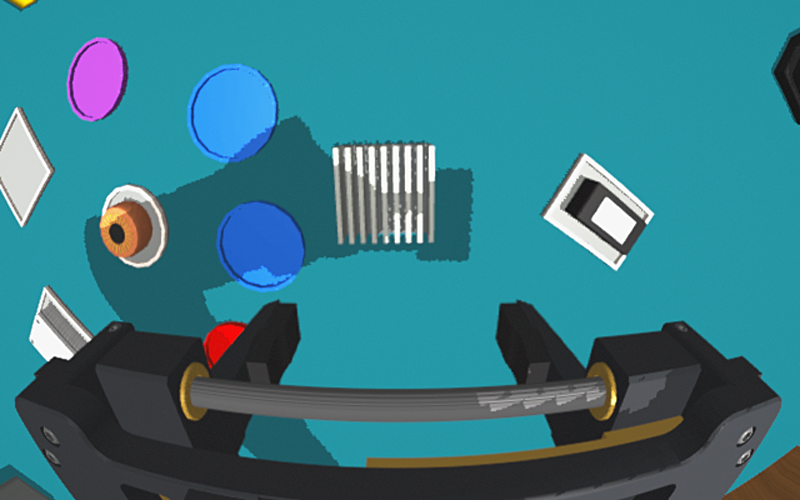

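The heatsink (383,193) stands alone and aligned, and the block (605,215) is seated in its tray.

Call:
play_rows:
  commands:
    - {"travel": [0.12,-0.03,0.15],"delta_rot": [0,0,0],"gripper": 1}
    - {"travel": [0.237,-0.055,0.35],"delta_rot": [0,0,0],"gripper": 1}
    - {"travel": [0.237,-0.055,0.45],"delta_rot": [0,0,0],"gripper": 1}
    - {"travel": [0.237,-0.055,0.58],"delta_rot": [0,0,0],"gripper": 1}
    - {"travel": [0.237,-0.055,0.7],"delta_rot": [0,0,0],"gripper": 1}
    - {"travel": [0.237,-0.055,0.808],"delta_rot": [0,0,0],"gripper": 1}
    - {"travel": [0.237,-0.055,0.808],"delta_rot": [0,0,0],"gripper": 1}

```text
clock: 39.8
tool_pos: [0.4493, -0.1027, 0.0104]
eef_rot: [0.991, -0.132, -0.003, -0.0]
contact_force: [-0.0, -0.0, 0.6]
opening: 1.0
```

Call:
play_rows:
  commands:
    - {"travel": [0,0,0],"delta_rot": [0,0,0],"gripper": -1}
    - {"travel": [0,0,0],"delta_rot": [0,0,0],"gripper": -1}
    - {"travel": [0,0,0],"delta_rot": [0,0,0],"gripper": -1}
    - {"travel": [0,0,0],"delta_rot": [0,0,0],"gripper": -1}
    - {"travel": [0,0,0],"delta_rot": [0,0,0],"gripper": -1}
    - {"travel": [0,0,0],"delta_rot": [0,0,0],"gripper": -1}
    - {"travel": [0,0,0],"delta_rot": [0,0,0],"gripper": -1}
  force: 35

```text
clock: 40.67
tool_pos: [0.4494, -0.1025, 0.0116]
eef_rot: [0.991, -0.132, -0.002, -0.0]
contact_force: [-0.0, -0.1, 6.4]
opening: 0.724
```

Run:
```python
from h import *
plan([[(.446,-.102,.09,-105.2),(.50,.02,.09,-95)],[(.55,.15,.09,-80)],[(.5865,.2595,.09,-70),(.5865,.2595,.04,-70)]],(.446,-.102,.009,-105.2))
```

```text
CALL from [ 4.460e-01 -1.020e-01  9.000e-03 -1.052e+02]
  t [0.0, 0.0, -0.54] rz -0.0  rows>= 2
  t [0.134, -0.879, -0.54] rz -0.057  rows>= 3
CALL from [ 5.0e-01  2.0e-02  9.0e-02 -9.5e+01]
  t [0.257, -0.892, 0.0] rz -0.083  rows>= 3
CALL from [  0.55   0.15   0.09 -80.  ]
  t [0.366, -0.677, 0.0] rz -0.056  rows>= 2
  t [0.366, -0.677, 0.333] rz -0.056  rows>= 3
```

Call:
play_rows:
  commands:
    - {"travel": [0,0,-0.1],"delta_rot": [0,0,0],"gripper": -1}
    - {"travel": [0,0,-0.25],"delta_rot": [0,0,0],"gripper": -1}
    - {"travel": [0,0,-0.4],"delta_rot": [0,0,0],"gripper": -1}
    - {"travel": [0,0,-0.54],"delta_rot": [0,0,0],"gripper": -1}
    - {"travel": [0,0,-0.54],"delta_rot": [0,0,0],"gripper": -1}

```text
clock: 41.3
tool_pos: [0.4502, -0.1024, 0.0928]
eef_rot: [0.991, -0.131, -0.002, 0.0]
contact_force: [-0.2, -0.6, -2.0]
opening: 0.723
```

Run:
```python
from h import *
st=r.get_state(); print(st["q"].round(3),R.from_quat(st["eef_rot"]).as_matrix()[:,2].round(4),st["tool_pos"],st["opening"])
plan([[(.50,.02,.09,-95)],[(.55,.15,.09,-80)],[(.5865,.2595,.09,-70),(.5865,.2595,.04,-70)]])
```

```text
[-0.087  0.798  0.35   2.18  -0.91   0.316 -0.785] [-3.5e-03  4.0e-04 -1.0e+00] [ 0.45018741 -0.1024303   0.09278457] 0.7227549679418275
CALL from [ 4.50000e-01 -1.02000e-01  9.30000e-02 -1.05078e+02]
  t [0.108, -0.874, 0.019] rz -0.056  rows>= 3
CALL from [ 5.0e-01  2.0e-02  9.0e-02 -9.5e+01]
  t [0.257, -0.892, 0.0] rz -0.083  rows>= 3
CALL from [  0.55   0.15   0.09 -80.  ]
  t [0.366, -0.677, 0.0] rz -0.056  rows>= 2
  t [0.366, -0.677, 0.333] rz -0.056  rows>= 3
```

Call:
play_rows:
  commands:
    - {"travel": [0.02,-0.2,0],"delta_rot": [0,0,-0.013],"gripper": -1}
    - {"travel": [0.05,-0.4,0],"delta_rot": [0,0,-0.026],"gripper": -1}
    - {"travel": [0.075,-0.6,0],"delta_rot": [0,0,-0.04],"gripper": -1}
    - {"travel": [0.1,-0.8,0],"delta_rot": [0,0,-0.056],"gripper": -1}
    - {"travel": [0.108,-0.874,0],"delta_rot": [0,0,-0.056],"gripper": -1}

```text
clock: 41.92
tool_pos: [0.4994, 0.022, 0.0908]
eef_rot: [0.999, -0.043, -0.003, -0.001]
contact_force: [-0.1, -0.2, -2.8]
opening: 0.72
```

Call:
play_rows:
  commands:
    - {"travel": [0.06,-0.2,0],"delta_rot": [0,0,-0.02],"gripper": -1}
    - {"travel": [0.12,-0.4,0],"delta_rot": [0,0,-0.04],"gripper": -1}
    - {"travel": [0.18,-0.6,0],"delta_rot": [0,0,-0.06],"gripper": -1}
    - {"travel": [0.24,-0.8,0],"delta_rot": [0,0,-0.083],"gripper": -1}
    - {"travel": [0.257,-0.892,0],"delta_rot": [0,0,-0.083],"gripper": -1}

```text
clock: 42.55
tool_pos: [0.5496, 0.1506, 0.0911]
eef_rot: [0.996, 0.086, -0.003, -0.001]
contact_force: [-0.3, -0.3, -0.9]
opening: 0.725
```

Call:
play_rows:
  commands:
    - {"travel": [0.1,-0.17,0],"delta_rot": [0,0,-0.015],"gripper": -1}
    - {"travel": [0.2,-0.34,0],"delta_rot": [0,0,-0.03],"gripper": -1}
    - {"travel": [0.29,-0.51,0],"delta_rot": [0,0,-0.045],"gripper": -1}
    - {"travel": [0.38,-0.677,0],"delta_rot": [0,0,-0.056],"gripper": -1}
    - {"travel": [0.386,-0.677,0.1],"delta_rot": [0,0,-0.056],"gripper": -1}
    - {"travel": [0.386,-0.677,0.22],"delta_rot": [0,0,-0.056],"gripper": -1}
    - {"travel": [0.386,-0.677,0.33],"delta_rot": [0,0,-0.056],"gripper": -1}
    - {"travel": [0.386,-0.677,0.33],"delta_rot": [0,0,-0.056],"gripper": -1}
    - {"travel": [0.386,-0.677,0.33],"delta_rot": [0,0,-0.056],"gripper": -1}

```text
clock: 43.68
tool_pos: [0.5892, 0.2592, 0.0425]
eef_rot: [0.985, 0.173, -0.002, -0.001]
contact_force: [0.6, -0.1, -1.0]
opening: 0.727
```

Run:
```python
from h import *
s=viewer.snapshot("wrist"); save("w10",s["color"],1.25)
st=r.get_state(); print(R.from_quat(st["eef_rot"]).as_matrix()[:,2].round(4),st["opening"])
plan([[(.5895,.2605,.0153,-70)]])
```

```text
[-0.0043  0.0013 -1.    ] 0.724419580239684
CALL from [ 5.8900e-01  2.5900e-01  4.3000e-02 -7.0061e+01]
  t [0.003, -0.007, 0.183] rz -0.0  rows>= 1
```

View pics/w10.png

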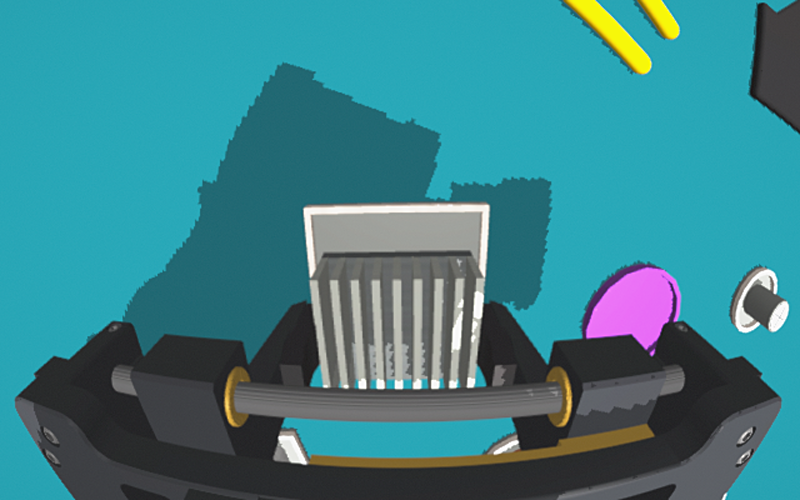

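The heatsink is centred laterally over the square tray (397 against 398) and aligned. I'll set it down.

Call:
play_rows:
  commands:
    - {"travel": [0,-0.005,0.05],"delta_rot": [0,0,0],"gripper": -1}
    - {"travel": [0,-0.005,0.1],"delta_rot": [0,0,0],"gripper": -1}
    - {"travel": [0,-0.005,0.14],"delta_rot": [0,0,0],"gripper": -1}
    - {"travel": [0,-0.005,0.165],"delta_rot": [0,0,0],"gripper": -1}
    - {"travel": [0,-0.005,0.183],"delta_rot": [0,0,0],"gripper": -1}
    - {"travel": [0,-0.005,0.183],"delta_rot": [0,0,0],"gripper": -1}
    - {"travel": [0,-0.005,0.183],"delta_rot": [0,0,0],"gripper": -1}

```text
clock: 44.6
tool_pos: [0.5886, 0.2605, 0.0149]
eef_rot: [0.985, 0.173, -0.002, -0.001]
contact_force: [0.2, 0.8, -1.6]
opening: 0.724
```

Call:
play_rows:
  commands:
    - {"travel": [0,0,0],"delta_rot": [0,0,0],"gripper": 0.8}
    - {"travel": [0,0,0],"delta_rot": [0,0,0],"gripper": 0.8}
    - {"travel": [0,0,0],"delta_rot": [0,0,0],"gripper": 0.8}
    - {"travel": [0,0,0],"delta_rot": [0,0,0],"gripper": 0.8}
    - {"travel": [0,0,-0.1],"delta_rot": [0,0,0],"gripper": 0.8}
    - {"travel": [0,0,-0.3],"delta_rot": [0,0,0],"gripper": 1}
    - {"travel": [0,0,-0.6],"delta_rot": [0,0,0],"gripper": 1}
    - {"travel": [0,0,-1],"delta_rot": [0,0,0],"gripper": 1}
    - {"travel": [-0.8,0,-1],"delta_rot": [0,0,0],"gripper": 1}
    - {"travel": [-1,0,-1],"delta_rot": [0,0,0],"gripper": 1}
    - {"travel": [-1,0,-1],"delta_rot": [0,0,0],"gripper": 1}
    - {"travel": [-1,0,-1],"delta_rot": [0,0,0],"gripper": 1}

```text
clock: 46.1
tool_pos: [0.447, 0.2087, 0.1666]
eef_rot: [0.985, 0.173, -0.003, -0.002]
contact_force: [0.3, 0.1, 0.4]
opening: 0.998
```

Call:
play_rows:
  commands:
    - {"travel": [-0.4,0,-0.4],"delta_rot": [0,0,0],"gripper": 1}
    - {"travel": [-0.6,0,-0.6],"delta_rot": [0,0,0],"gripper": 1}
    - {"travel": [-0.6,0,-0.6],"delta_rot": [0,0,0],"gripper": 1}
    - {"travel": [-0.6,0,-0.6],"delta_rot": [0,0,0],"gripper": 1}

```text
clock: 46.6
tool_pos: [0.3663, 0.1793, 0.2565]
eef_rot: [0.985, 0.174, -0.001, -0.001]
contact_force: [0.1, 0.2, 0.2]
opening: 0.998
```

Run:
```python
from h import *
s=viewer.snapshot("wrist"); save("w11",s["color"],1.25)
t=viewer.snapshot("top"); save("top1",t["color"],1.25); P=cloud(t)
d=viewer.snapshot("side"); save("side1",d["color"][130:380,150:500],2.2)
pr=[("box_mid","tray_long_floor",.018,.033),("heatsink_mid","tray_square_floor",.018,.033),("toroid_mid","tray_round_floor",.016,.029),("block_mid","tray_short_floor",.015,.027),("can_mid","tray_small_round_floor",.019,.035)]
for c,s in (("top",t),("side",d)):
    P=cloud(s)
    for a,b,h,top in pr:
        for n,hh in ((a,h),(b,.003)):
            for k in viewer.pinpoint(c,n)[:5]:
                print(c,n,round(k["conf"],2),np.round(k["at"]),(ray_at(s,k["at"],hh)*1000).round(1)[:2])
    m={"box":(385,294),"heat":(586,260),"tor":(481,114),"block":(388,-262),"can":(663,-7)}
    for n,(x,y) in m.items():
        q=P.reshape(-1,3); k=(np.hypot(q[:,0]-x/1000,q[:,1]-y/1000)<.01); print(c,n,"top z",np.percentile(q[k,2],[10,50,90]).round(4))
```

```text
top box_mid 0.53 [188. 269.] [378.7 288.8]
top tray_long_floor 0.58 [193. 267.] [382.7 282.3]
top heatsink_mid 0.9 [202. 176.] [586.9 259. ]
top tray_square_floor 0.77 [202. 175.] [592. 265.]
top toroid_mid 0.62 [203. 177.] [585.5 258.2]
top tray_round_floor 0.76 [265. 164.] [613.4 117.8]
top tray_round_floor 0.75 [321. 198.] [531.5  -9.7]
top tray_round_floor 0.72 [321. 242.] [431.   -7.6]
top tray_round_floor 0.66 [263. 221.] [481.5 122.9]
top tray_round_floor 0.62 [290. 283.] [340.3  63.5]
top block_mid 0.93 [437. 261.] [ 381.4 -263.7]
top tray_short_floor 0.58 [436. 257.] [ 389.6 -264.9]
top can_mid 0.59 [320. 144.] [654.  -12.3]
top tray_small_round_floor 0.53 [319. 140.] [668.1  -9.5]Traceback (most recent call last):
  File "<stdin>", line 14, in <module>
    return _quantile_unchecked(
        a, q, axis, out, overwrite_input, method, keepdims, weights)
    return _ureduce(a,
                    func=_quantile_ureduce_func,
    ...<5 lines>...
                    overwrite_input=overwrite_input,
                    method=method)
    r = func(a, **kwargs)
    result = _quantile(arr,
                       quantiles=q,
    ...<2 lines>...
                       out=out,
                       weights=wgt)
    slices_having_nans = np.isnan(arr[-1, ...])
                                  ~~~^^^^^^^^^
IndexError: index -1 is out of bounds for axis 0 with size 0
```

View pics/side1.png

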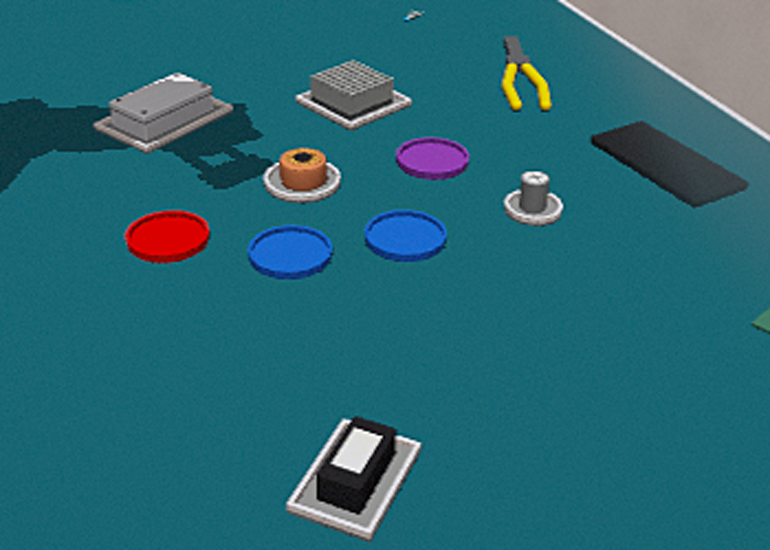

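View pics/w11.png

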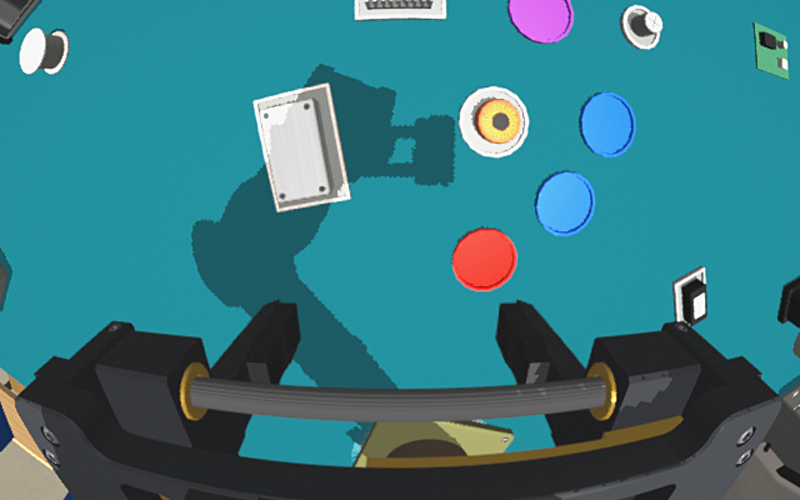

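Run:
```python
from h import *
m={"box":(385,293,.033,55),"heat":(586.5,259.5,.033,48),"tor":(480.5,114,.029,32),"block":(388,-262,.027,38),"can":(663,-6.5,.035,22)}
for c in ("top","side","wrist"):
    s=viewer.snapshot(c)
    if c=="wrist":
        v,u=np.mgrid[0:400,0:640]; d=np.stack([u-s["cx"],v-s["cy"]],-1)/s["fx"]; th=np.hypot(d[...,0],d[...,1])+1e-9
        z=s["z_map"]; k=np.tan(np.minimum(th,1.4))/th
        P=np.stack([d[...,0]*k*z,-d[...,1]*k*z,-z],-1)@rot(s).T+np.array(s["origin"])
    else: P=cloud(s)
    q=P[s["z_map"]>0]*1000
    for n,(x,y,h,rad) in m.items():
        k=(np.hypot(q[:,0]-x,q[:,1]-y)<rad+15)&(abs(q[:,2]-h*1000)<5)
        if k.sum()<15: print(c,n,"few",k.sum()); continue
        p=q[k]; (cx,cy),wl,a=cv2.minAreaRect(p[:,:2].astype(np.float32))
        print(c,n,k.sum(),"off",round(cx-x,1),round(cy-y,1),"size",np.round(wl,0),"z",np.percentile(p[:,2],[20,50,80]).round(1))
```

```text
top box 231 off 32.6 3.7 size [68. 32.] z [31.7 33.1 34.3]
top heat 456 off -4.3 -0.4 size [64. 65.] z [31.1 32.8 34.2]
top tor 318 off -3.4 1.1 size [45. 42.] z [27.6 28.9 30.6]
top block 411 off -3.1 -0.4 size [61. 33.] z [26.1 27.5 28.8]
top can 98 off -3.6 0.7 size [24. 24.] z [34.1 35.7 37.3]
side box 497 off -1.0 -2.7 size [97. 60.] z [31.8 32.8 33.8]
side heat 360 off -0.1 -1.0 size [69. 69.] z [30.8 32.2 33.4]
side tor 197 off -0.1 -0.8 size [45. 44.] z [26.8 28.9 29.8]
side block 735 off 0.1 -1.8 size [62. 32.] z [25.9 26.9 27.6]
side can 88 off 0.0 -2.2 size [24. 24.] z [32.4 34.7 35.6]
wrist box 3371 off -1.1 1.3 size [97. 57.] z [32.3 33.  33.7]
wrist heat few 0
wrist tor 991 off -0.3 2.7 size [44. 44.] z [27.9 28.9 29.8]
wrist block 403 off -0.5 2.0 size [61. 33.] z [25.9 26.9 27.6]
wrist can 218 off -0.1 2.0 size [25. 26.] z [34.1 35.  35.8]
```

All parts sit at their seated heights and within about 4 mm of the tray centres, so I'll hand in.

```bash
python3 -c "
from plant import r
print(r.finish_job())"
```

```text
the job is handed in; nothing more can be done
None
```

I took both stacks apart and set all five parts in their own trays: can, toroid, box, block, then heatsink. I handed the job in at about 47 s with the gripper open and clear of everything. The hand-in gives no verdict, so this rests on my own last checks.

- **Heights:** the part tops measured within 1 mm of their seated heights: box and heatsink about 33 mm, toroid 29 mm, block 27 mm, can 35 mm.
- **Position:** the side and wrist cameras put every part within 3 mm of its tray centre, against the 15 mm allowed.
- **Disagreements:** the top camera read about 3–4 mm lower in x for all parts it saw, a constant offset it also showed when I measured the trays. The arm hid the box from the top camera, and the heatsink was out of the wrist camera's range, so those two were each checked by two cameras.
- **Heatsink grasp:** the arm stopped about 3 mm off in x and 2.5 mm high there. I allowed for this when setting the heatsink down, and the later checks show it well placed.

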